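# Turn the guarded lamp dial down to its limit stop

## Robot

A 6-joint arm with a two-finger parallel gripper is mounted at the origin on the work surface. World frame = base frame: x ahead of the robot, y to its left, z up, the work surface at z = 0. Lengths are in m, angles in rad, forces in N, time in s.
With the tool pointing down it reaches from about 0.25 to 0.775 m from the base axis. Payload 4 kg.
Tool frame: the origin (TCP) lies midway between the tips of the shut fingers; the grasp point (between the pads) lies 19 mm behind it; z points along the fingers, x is the direction in which the jaws open and shut, and the axes are right-handed (so a half turn about z gives the same grasp; the last joint's range is limited). The gripper opens to 94 mm and grips with 3 to 60 N. Pads are 16 mm wide; open, the fingers measure 119 mm over their backs; the gripper's body (75 mm by 177 mm) begins 78 mm behind the grasp point.
Start: joints at [-1.338, 0.087, 1.371, -0, 1.684, -0.103], TCP at [0.181, -0.519, 0.168] pointing down, gripper open.
Joint ranges: [-3.1, 3.1], [-0.76, 2.03], [0.27, 2.55], [-1.08, 4.22], [0.17, 2.65], [-2.57, 2.57]. Speed limits (rad/s): [2.79, 2.79, 3.14, 3.14, 3.14, 3.14].

## Interface

Orientations are given as [roll, pitch, yaw] about the fixed x, y, z axes, in that order (R = Rz(yaw) Ry(pitch) Rx(roll)).
In Python, from bench import * gives the robot as it stands.
- The arm moves only by the tool send_rows, never from a script. Its argument "rows" is one flat list of numbers, 7 for each row, row after row: the shift along the world's x, y, z in mm, then the turn, a rotation vector about the world's x, y, z in degrees, then the opening, from 0 (shut) to 1 (fully open). A call has exactly 8 rows; each row shifts and turns the commanded pose from where the row before left it; what a row does not reach is not made up. A row lasts 1/8 s, in which the tool goes at most 62.5 mm and 10.7 degrees, less where a joint would pass 70% of its speed; a pose out of reach is approached as far as the arm can. A call is refused whole if a number of a shift passes 62.5 or a number of a turn 10.7, either way. A call with a gripper value outside its range is refused whole. The fingers move at their own pace and stop on an object; the grip force is fixed at half the most. Time passes only in rows, so rows that do not move let the fingers close, or fill a call up. It gives the time, the measured TCP pose, the force and the opening at its end, in the units of the state.
- get_obs(): the state, without advancing time (a new reading comes with each control period).
- snapshot(name): name is "scene" or "top"; returns a dict with "color" (384x512x3 uint8, red, green, blue), "intrinsics" (3x3 intrinsics, pixels), "rvec" (rotation vector, rad) and "tvec" (3), from world to camera coordinates, as OpenCV has them. Camera axes: x right, y down, z forward; pixel columns grow to the right and rows downward; lengths in m; the calibration is good to about 2 mm. A picture is of the moment at which its call begins. There is no depth.
- close_job(): hands the job in, once; it reports no verdict.
The state is a dict: "time": time; "joint_positions": joint angles; "qvel": joint speeds; "joint_torque": joint torques, N m; "tool_pos": TCP position; "ee_rot": TCP orientation; "wrist_force": force on the tool from outside, world axes, zero at the start; "wrist_torque": the same for the moment, N m; "width": finger opening in m.
Only numpy, scipy, OpenCV 4.12 (cv2) and the standard library are available. Lean on these libraries where they do the work, as an engineer would, in place of code of your own. Each camera call takes 0.05 s, during which the arm holds its last target.

## Task

The lamp supply's brightness dial sits under a spring-shut guard hood. Swing the hood up by its tab until the prop leg on its side drops behind the catch, let the hood stand on the prop without ever letting it snap shut, then turn the dial anticlockwise until its lug is pressed snugly, for a moment, against the set screw of the limit stop, firm to the touch but not forced. Leave the hood propped, the dial home at the stop and everything else where it is.

Things in the scene. Friction and masses are not known exactly. Their poses are not given: they have to be found in the camera images.
- unit: lamp supply, a fixed white bench box 270 (x) x 340 (y) x 75 mm; origin under its centre, on the bench; x away from its front (the tab's side), y to the left seen from the front. Level top panel 75 mm up. The dial's upright axis passes through the origin. A bare selector knob (x 20, y -128 mm, 30 mm across, 26 high) and a rocker switch on the panel are not part of the job
- hood: smoky see-through guard hood over the dial, 122 (x) x 120 (y) x 50 mm, 3 mm walls, open below. Origin on its hinge axis at the rear; shut, its axes are the unit's and it reaches 122 mm to -x and 44 mm up. Opens by turning about its +y (tab up and back), at most 1.85 rad. Spring and weight (120 g, varies) always pull it shut, about 1 N at the tab; let go unpropped it snaps shut
- hood_hinge (a point): middle of the hood's hinge axis, which runs along the unit's y: at unit x 72, y 0 mm, 8 mm over the panel
- hood_tab (a point): middle of the gripping part of the black lifting tab: an upright flat fin 40 (x) x 8 (y) x 30 (z) mm jutting to -x from the middle of the hood's front wall, top flush with the hood's top. In the hood's frame x -146, y 0, z 29 mm; fin's underside 22 mm over the panel. Pinched across y, it turns between the fingers as the hood swings; hood open, it points up
- stay_pivot (a point): pivot of the prop leg, a straight steel rod 6 mm thick and 74 mm long that hangs freely from the outside of the hood's left wall, at x -45, y 64.5, z 10 mm in the hood's frame; it swings about the hood's y
- stay_foot (a point): centre of the prop leg's foot. Hood shut, it lies on the panel at unit x -45 mm. As the hood opens it drags along the panel to +x, climbs the catch's ramp and drops behind the catch at an opening of 1.6 to 1.65 rad. Let down again, it stands against the catch's rear face and holds the hood at about 1.50 rad
- catch (a point): foot of the upright rear (+x) face of the prop catch, a steel block 6 mm high with a ramp in front, fixed on the panel at unit x 23.2, y 64.5 mm. Caught, the foot's centre is 3 mm or a little more to +x of this face and 3 mm over the panel; not caught, it is to -x of it or on top
- dial: dial under the hood, on the upright axis through the unit's origin, friction 0.06 N m; origin on the axis at panel height, x along its lug. Black fluted round knob 38 mm across, 8 to 40 mm over the panel; below it a flange 48 mm across and a lug 8 mm wide, 2 to 8 mm over the panel, reaching 42 mm from the axis. Anticlockwise from above (about +z) lowers the lamp
- dial_grip (a point): point on the dial's axis 26 mm over the panel: middle of the height to grip the knob
- lug_face (a point): middle of the lug's leading side face, 36 mm from the dial's axis, 5.5 mm over the panel
- stop: adjustable limit stop, clamped at a different angle each time: a steel block with a ball-ended set screw (8 mm ball) that points at the lug. The screw's setting differs and is not measured. Origin on the dial's axis at panel height. The lug meets the ball when the dial's x is within 0.13 rad, either way, of this x; it starts 0.5 to 1.5 rad short. 0.1 to 0.5 N m above free turning torque is a snug press
- stop_block (a point): top centre of the stop's block, 16 mm (radial) x 11 x 11 mm high, 36 mm out from the dial's axis. The ball stands 3 to 12 mm out of its clockwise face, at the lug's height
- lens_cap: bystander, to be left alone: black lens cap, disc 42 mm across, 12 mm high, lying on the unit's panel; origin under its centre
- fuse_tray: bystander, to be left alone: small grey tray 55 x 36 x 18 mm lying on the unit's panel; origin under its centre
- reagent: bystander, to be left alone: amber bottle 64 mm across, 130 mm high, on the bench; origin under its centre
- tip_box: bystander, to be left alone: pipette tip box 87 x 122 x 67 mm on the bench; origin under its centre
- dish: bystander, to be left alone: closed clear dish 92 mm across, 16 mm high, on the bench; origin under its centre
- beaker: bystander, to be left alone: glass beaker 68 mm across, 85 mm high, on the bench; origin under its centre
- mouse: bystander, to be left alone: black computer mouse 100 x 58 x 32 mm on the bench; origin under its centre

How it is judged:
By the outcome, as a careful person would: the job done as asked, in the order asked, and still so for the second after the job is handed in, with the robot touching nothing.
It also fails if it takes over 69 s, if anything falls off the work surface, if the arm or the gripper's body presses on something with over 40 N, if the wrist force passes 120 N, or if a joint passes its speed limit or range.

## Working session

There is one attempt and no reset: what is moved stays moved. The work goes in short steps, Python scripts to look and compute and a tool call to move; the robot and the scene stay as the last step left them, time stands still between calls to the robot, and variables do not carry over. Pictures are saved under pics/ and viewed, and the job is handed in when it is done.

Besides the shell and the picture viewer there is one more tool, called by a JSON object that holds its "api" and its "payload". send_rows: Moves the arm, as the interface text tells. Its arguments: {"type":"object","properties":{"rows":{"type":"array","items":{"type":"number"}}},"required":["rows"]}

```bash
ls; mkdir -p pics; python3 - <<'E'
from bench import *
import cv2
o=get_obs();print(o)
for n in("scene","top"):
    s=snapshot(n);print(n,s["intrinsics"],s["rvec"],s["tvec"])
    cv2.imwrite(f"pics/{n}0.png",cv2.resize(s["color"][:,:,::-1],(800,600),interpolation=cv2.INTER_CUBIC))
    cv2.imwrite(f"pics/{n}0_raw.png",s["color"][:,:,::-1])
E
```

```text
pics
{'time': 0.0, 'joint_positions': array([-1.33811886e+00,  8.79398485e-02,  1.37223777e+00, -1.08368928e-05,
        1.68361699e+00, -1.03080879e-01]), 'qvel': array([-0.00190969, -0.00064743, -0.00130649, -0.00045995,  0.00010576,
       -0.00062153]), 'joint_torque': array([-8.39736167e-04, -3.40187466e+01, -3.02423036e+01,  7.17013003e-02,
        3.31327273e-02, -1.77503907e-04]), 'tool_pos': array([ 0.18107114, -0.51866599,  0.16682093]), 'ee_rot': array([-3.14137679e+00,  2.19137139e-03, -1.23503895e+00]), 'wrist_force': array([ 0.58688116, -0.37825764,  0.01664599]), 'wrist_torque': array([ 0.00124513, -0.01899743,  0.00390138]), 'width': 0.09355043602801233}
scene [[482.55990064   0.         253.21683833]
 [  0.         482.55990064 199.705899  ]
 [  0.           0.           1.        ]] [ 0.6782603   2.56475416 -1.21516807] [ 0.43949094 -0.05695532  1.70162564]
top [[375.84425529   0.         258.82941152]
 [  0.         375.84425529 192.30100389]
 [  0.           0.           1.        ]] [ 2.19705408 -2.15543729  0.0750066 ] [-0.0116619   0.49039283  1.23238771]
```

View pics/scene0.png

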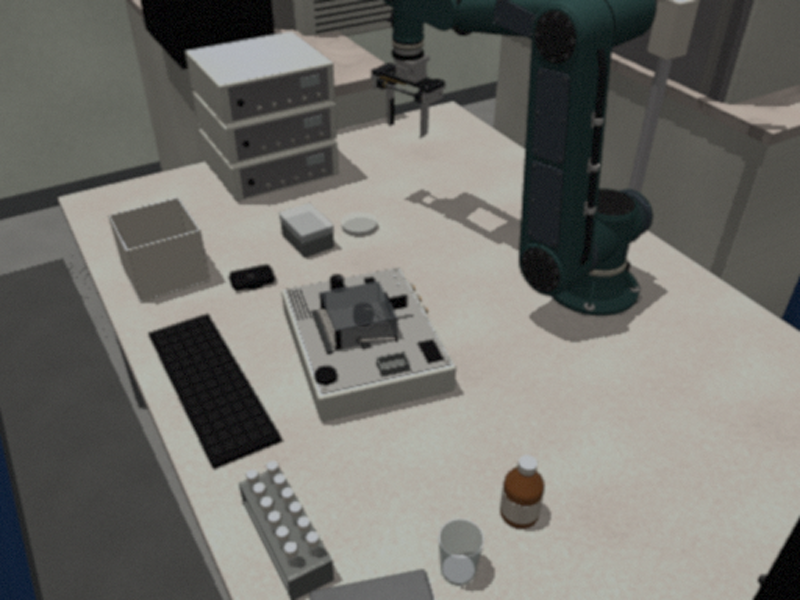

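View pics/top0.png

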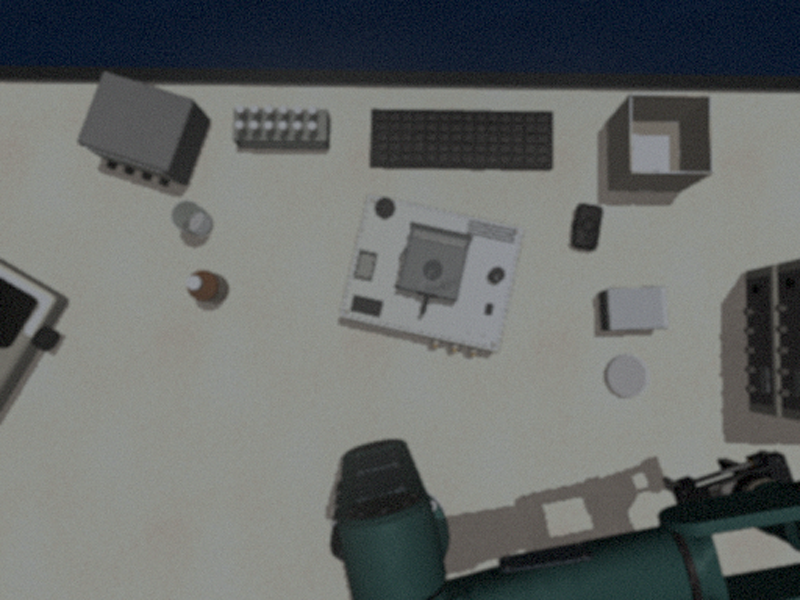

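The top view shows the unit at about px (432,275) of the 800x600 picture, with its front (tab) towards the robot. I'll enlarge it for the corners.

```bash
cat > h.py <<'E'
import numpy as np, cv2
from scipy.spatial.transform import Rotation as Ro
CAM={}
def setcam(n,s):
    CAM[n]=(np.array(s["intrinsics"]),np.array(s["rvec"],float),np.array(s["tvec"],float))
def proj(n,P):
    K,r,t=CAM[n]; return cv2.projectPoints(np.atleast_2d(np.array(P,float)),r,t,K,None)[0].reshape(-1,2)
def crop(s,x0,y0,x1,y1,k,name,pts=None):
    im=s["color"][y0:y1,x0:x1,::-1].copy()
    im=cv2.resize(im,None,fx=k,fy=k,interpolation=cv2.INTER_CUBIC)
    im=cv2.convertScaleAbs(im,alpha=1.3,beta=10)
    for p in (pts if pts is not None else []):
        cv2.circle(im,(int((p[0]+.5-x0)*k),int((p[1]+.5-y0)*k)),2,(0,0,255),-1)
    cv2.imwrite("pics/"+name,im)
E
cat > snap.py <<'E'
from bench import *
from h import *
S={}
for n in("scene","top"):
    S[n]=snapshot(n); setcam(n,S[n])
E
python3 - <<'E'
from snap import *
crop(S["top"],210,115,345,235,5.9,"t1.png")
crop(S["scene"],170,165,300,270,6,"s1.png")
E
```

```text
(no output)
```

View pics/t1.png

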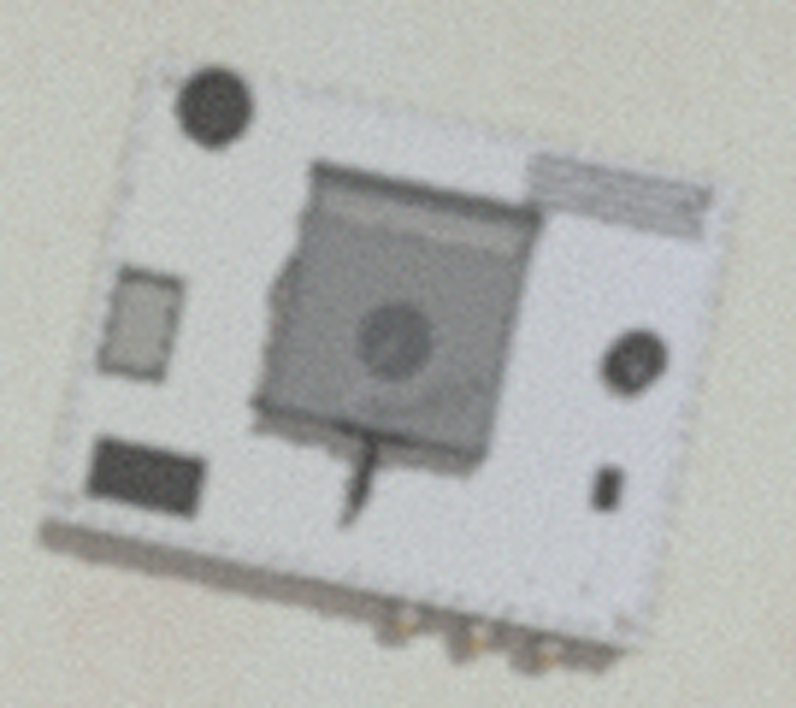

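View pics/s1.png

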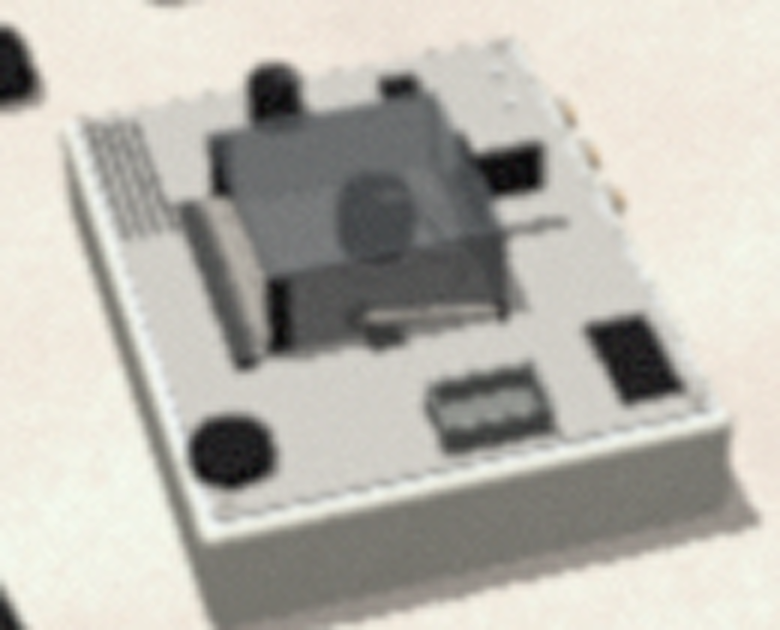

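The top crop shows the panel corners at about (45,525), (640,645), (728,175) and (150,65). The scene crop shows them at (725,415), (510,42), (70,125) and (210,530). I'll fit the pose to these.

```bash
cat > fit.py <<'E'
from snap import *
from scipy.optimize import least_squares
U=np.array([[-135,170,75],[-135,-170,75],[135,-170,75],[135,170,75]])/1e3
T=np.array([[45,523],[640,643],[730,175],[150,65]])/5.9+[210-.5,115-.5]
C=np.array([[725,415],[510,42],[70,125],[210,530]])/6+[170-.5,165-.5]
def W(p,P):
    P=np.atleast_2d(P); c,s=np.cos(p[2]),np.sin(p[2])
    return np.c_[p[0]+c*P[:,0]-s*P[:,1],p[1]+s*P[:,0]+c*P[:,1],P[:,2]]
# extra: knob top in top view
T2=np.array([[635+2,358]])/5.9+[209.5,114.5]; U2=np.array([[20,-128,101]])/1e3
def f(p): return np.r_[(proj("top",W(p,U))-T).ravel(),(proj("scene",W(p,U))-C).ravel()]
if __name__=="__main__":
    best=min((least_squares(f,[.5,0,y]) for y in(-.5,.2,-.2,.5)),key=lambda r:r.cost)
    p=best.x;print(p,best.fun.round(2)); np.save("unit.npy",p)
    rt=least_squares(lambda p:f(p)[:8],p).x;rs=least_squares(lambda p:f(p)[8:],p).x;print(rt,rs)
    print("tab",W(p,[[.072-.146,0,.075+.008+.029]]))
    pts=np.array([[72,0,83],[-74,0,112],[-94,0,127],[-94,0,97],[-50,60,127],[-50,-60,127],[72,60,83],[72,-60,83],[23.2,64.5,75],[-45,64.5,78],[27,64.5,93],[20,-128,101],[0,0,115]])/1e3
    crop(S["top"],210,115,345,235,5.9,"t2.png",np.r_[proj("top",W(p,U)),proj("top",W(p,pts))])
    crop(S["scene"],170,165,300,270,6,"s2.png",np.r_[proj("scene",W(p,U)),proj("scene",W(p,pts))])
E
python3 fit.py
```

```text
[ 0.54729323 -0.05679448 -0.19099533] [-2.15  0.61  2.08  2.73  3.37 -0.57 -1.76 -3.42  4.15  0.34  1.49 -2.73
 -3.55 -1.24 -1.17  2.73]
[ 0.54694489 -0.05553749 -0.18180656] [ 0.54691902 -0.05883816 -0.2015412 ]
tab [[ 0.47463886 -0.0427466   0.112     ]]
```

View pics/t2.png

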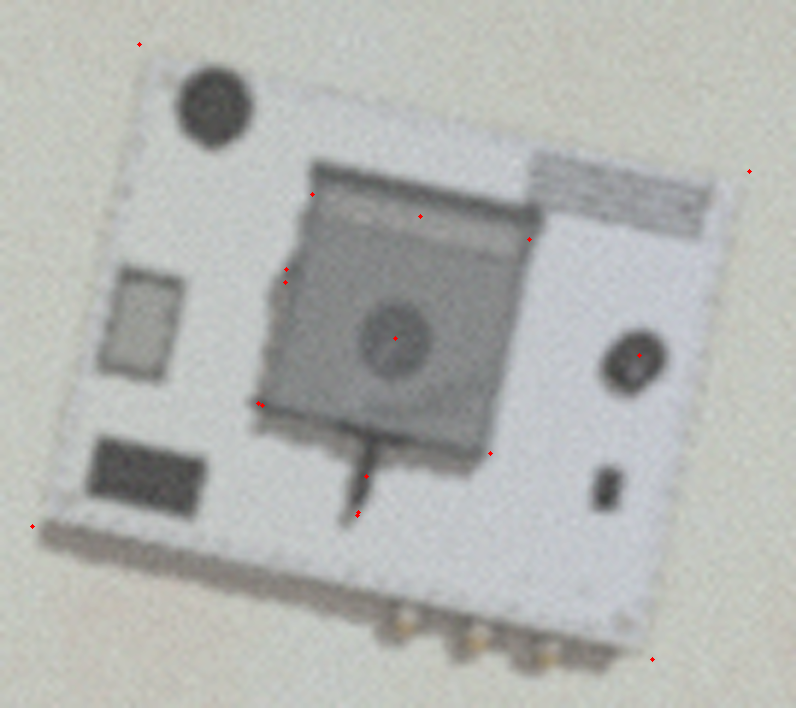

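View pics/s2.png

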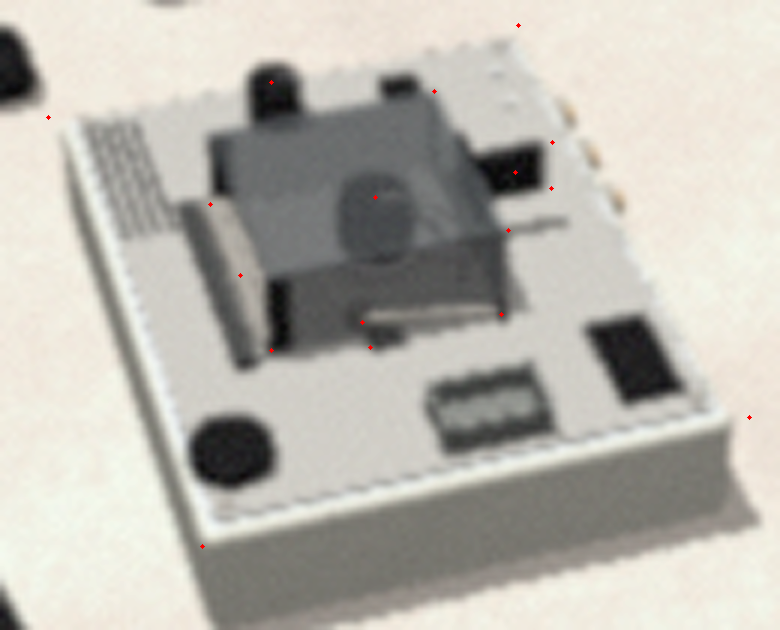

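Both pictures agree with the fit, apart from the panel edge being inset by a few mm. I'll refine it with the knob, dial and hood corners.

```bash
cat > fit2.py <<'E'
from fit import *
U3=np.array([[20,-128,101],[0,0,115],[-50,60,127],[-50,-60,127]])/1e3
T3=np.array([[640,357],[396,338],[256,403],[489,455]])/5.9+[209.5,114.5]
C3=np.array([[274,77],[376,195],[502,235],[433,93]])/6+[169.5,164.5]
def g(q):
    p=q[:3]; V=U*[q[3],q[3],1]
    return np.r_[(proj("top",W(p,V))-T).ravel(),(proj("top",W(p,U3))-T3).ravel(),(proj("scene",W(p,V))-C).ravel(),(proj("scene",W(p,U3))-C3).ravel()]
r=least_squares(g,[*np.load("unit.npy"),1],loss="soft_l1");print(r.x);print(g(r.x).round(2))
for a,b in((0,16),(16,32)):print(least_squares(lambda q:g(q)[a:b],r.x).x)
p=r.x[:3];np.save("unit.npy",p)
for x,z in((-146,29),(-150,31)):
    print(W(p,[[.072+x/1e3,0,.083+z/1e3]]))
print("yaw jaw",p[2]-np.pi/2)
E
python3 fit2.py
```

```text
[ 0.54769787 -0.05608242 -0.19333791  0.94814267]
[ 0.74 -1.23 -0.57 -0.07  0.1   0.98  0.34 -1.   -0.33 -0.36 -0.29 -0.07
  0.92  0.2  -0.02 -0.36  0.67 -0.83  0.52 -0.74 -0.79 -0.02  0.33  0.13
 -0.31  1.09 -0.01  0.56  1.11 -0.46  0.23 -0.11]
[ 0.54683018 -0.0556227  -0.18460263  0.95345608]
[ 0.5485254  -0.05615264 -0.20159471  0.94128707]
[[ 0.47507661 -0.04186438  0.112     ]]
[[ 0.47115114 -0.04109583  0.114     ]]
yaw jaw -1.7641342324369504
```

{"api": "send_rows", "payload": {"rows": [18,30,5,0,0,-2,0.5,18,30,5,0,0,-2,0.5,18,30,5,0,0,-2,0.5,18,30,5,0,0,-2,0.5,18,30,5,0,0,-2,0.5,18,30,5,0,0,-2,0.5,18,30,5,0,0,-2,0.5,18,30,5,0,0,-2,0.5]}}

```text
time: 1.4
tool_pos: [0.3257, -0.2783, 0.2083]
ee_rot: [-3.141, -0.0, -1.516]
wrist_force: [0.2, -0.1, -0.1]
width: 0.047
```

{"api": "send_rows", "payload": {"rows": [18,30,0,0,0,-2,0.5,18,30,0,0,0,-2,0.5,18,30,0,0,0,-2,0.5,18,30,0,0,0,-2,0.5,18,30,0,0,0,-2,0.5,18,30,0,0,0,-2,0.5,18,30,0,0,0,-2,0.5,18,30,0,0,0,0,0.5]}}

```text
time: 2.4
tool_pos: [0.4698, -0.0382, 0.2082]
ee_rot: [-3.141, -0.0, -1.759]
wrist_force: [0.4, -1.0, 0.1]
width: 0.0468
```

{"api": "send_rows", "payload": {"rows": [3,-3,-20,0,0,0,0.5,0,0,-25,0,0,0,0.5,0,0,-20,0,0,0,0.5,0,0,-13,0,0,0,0.5,0,0,0,0,0,0,0.5,0,0,0,0,0,0,0.5,0,0,0,0,0,0,0.5,0,0,0,0,0,0,0.5]}}

```text
time: 3.4
tool_pos: [0.4726, -0.0424, 0.1307]
ee_rot: [-3.14, -0.0, -1.759]
wrist_force: [0.7, 0.4, -0.7]
width: 0.047
```

```bash
python3 - <<'E'
from snap import *
crop(S["top"],210,115,345,235,5.9,"t3.png")
crop(S["scene"],170,165,300,270,6,"s3.png")
E
```

```text
(no output)
```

View pics/t3.png

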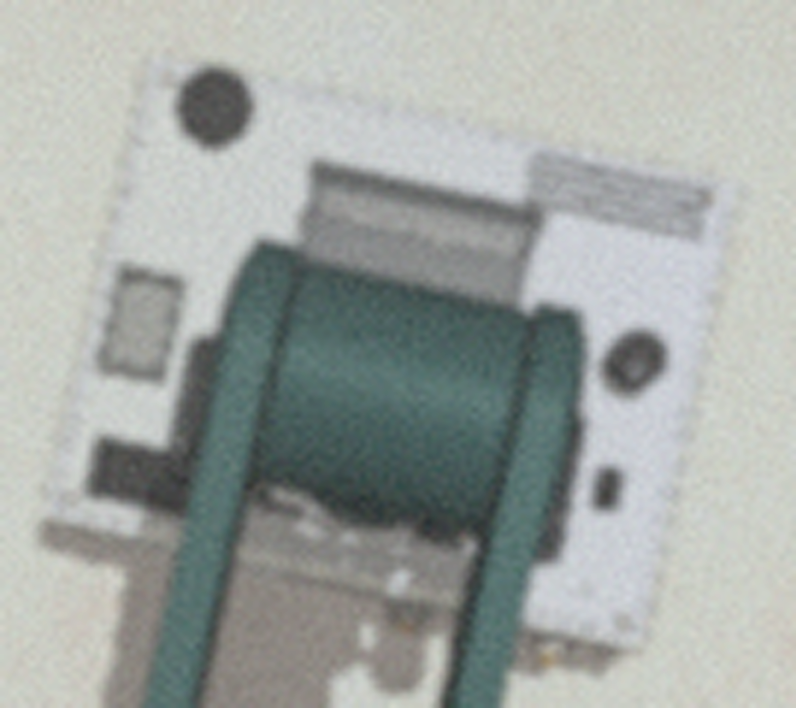

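View pics/s3.png

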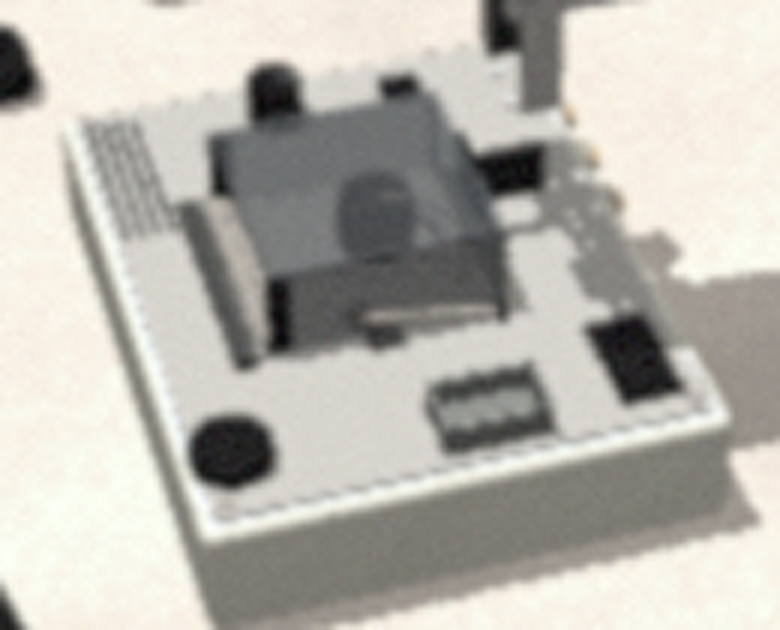

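The top view is blocked by the wrist. In the scene crop the near finger's tip ends at about (540,108), above and just right of the tab (480-545,145-190). I'll check these against the projection.

```bash
python3 - <<'E'
from snap import *
from fit import W
p=np.load("unit.npy"); o=get_obs(); t=o["tool_pos"];R=Ro.from_euler("xyz",o["ee_rot"]).as_matrix()
def c(P):return ((proj("scene",P)+.5-[170,165])*6).round(0)
print("tips",c([t-R[:,0]*.0235,t+R[:,0]*.0235,t-R[:,0]*.036,t+R[:,0]*.036]))
print("pad sides", c([t-R[:,0]*.0235-R[:,1]*.008,t-R[:,0]*.0235+R[:,1]*.008]))
print("fin tip top/bot, wall top/bot",c(W(p,np.array([[-94,0,127],[-94,0,97],[-50,0,127],[-50,0,97]])/1e3)))
E
```

```text
tips [[535. 171.]
 [505. 117.]
 [544. 186.]
 [497. 103.]]
pad sides [[520. 174.]
 [550. 168.]]
fin tip top/bot, wall top/bot [[553. 143.]
 [552. 189.]
 [470. 160.]
 [471. 206.]]
```

```bash
python3 - <<'E'
from snap import *
print(get_obs()["time"],get_obs()["tool_pos"])
crop(S["scene"],170,145,300,250,6,"s4.png")
print(proj("scene",[[.181,-.519,.168]])*800/512)
E
```

```text
3.7 [ 0.47224725 -0.04229067  0.1300237 ]
[[405.94474621 144.4196986 ]]
```

View pics/s4.png

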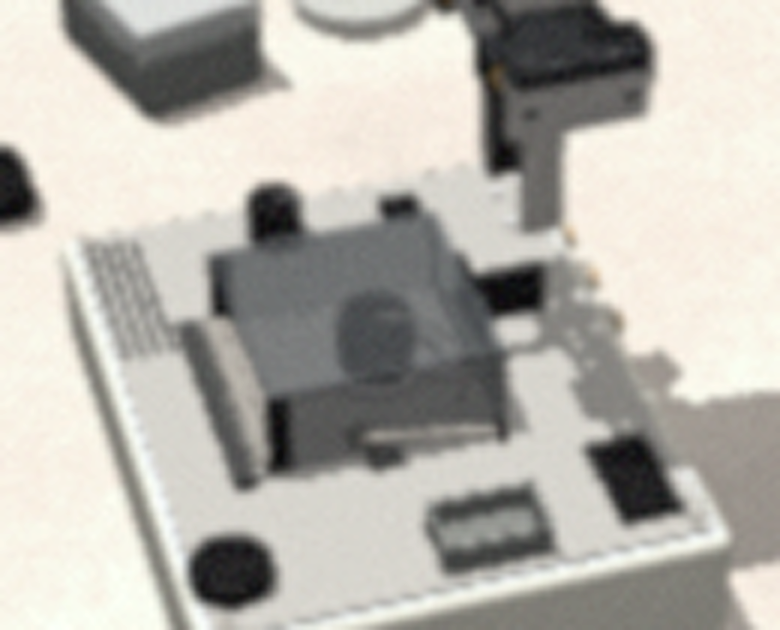

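```bash
python3 - <<'E'
from snap import *
o=get_obs(); t=o["tool_pos"];R=Ro.from_euler("xyz",o["ee_rot"]).as_matrix()
for d in(0,.019,.03,.04,.06,.097,.12,.15): print(d,((proj("scene",[t-R[:,2]*d-R[:,0]*.03,t-R[:,2]*d+R[:,0]*.03])+.5-[170,145])*6).round(0).tolist())
s=snapshot("top");print(((proj("top",[t-R[:,2]*.1-R[:,0]*.088,t-R[:,2]*.1+R[:,0]*.088])+.5-[210,115])*5.9).round())
E
```

```text
0 [[540.0, 299.0], [501.0, 230.0]]
0.019 [[540.0, 269.0], [501.0, 200.0]]
0.03 [[540.0, 251.0], [501.0, 183.0]]
0.04 [[541.0, 235.0], [501.0, 167.0]]
0.06 [[541.0, 203.0], [501.0, 135.0]]
0.097 [[542.0, 140.0], [501.0, 73.0]]
0.12 [[543.0, 101.0], [501.0, 34.0]]
0.15 [[544.0, 47.0], [502.0, -18.0]]
[[188. 426.]
 [556. 502.]]
```

```bash
python3 - <<'E'
from snap import *
import cv2
a=np.mean([snapshot("scene")["color"].astype(float) for _ in range(3)]+[S["scene"]["color"]],axis=0)[160:215,235:285,::-1]
a=np.clip((a-110)*1.75,0,255).astype(np.uint8)
cv2.imwrite("pics/s5.png",cv2.resize(a,None,fx=11,fy=10.9,interpolation=cv2.INTER_CUBIC))
E
```

```text
(no output)
```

View pics/s5.png

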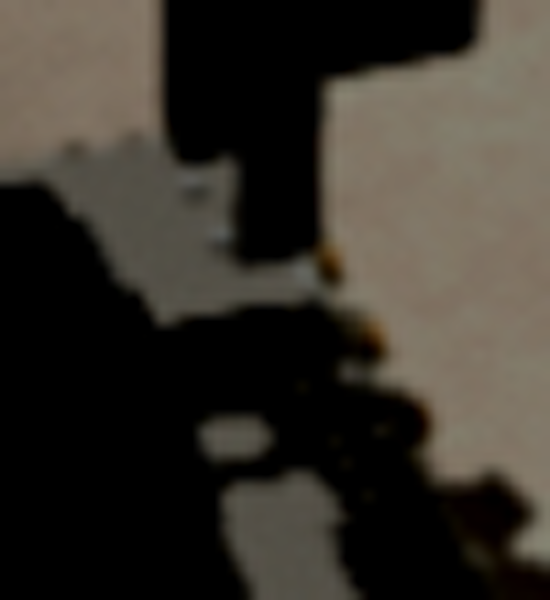

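The scene shows the fingertips (540,228) about 40 mm higher than the reported TCP predicts. I'll check this by touch: descend to the planned height and close, and the width will tell me whether the tab is between the pads.

{"api": "send_rows", "payload": {"rows": [1,0,-12,0,0,0,0.5,0,0,-12,0,0,0,0.5,0,0,-11,0,0,0,0.5,0,0,0,0,0,0,0.3,0,0,0,0,0,0,0.2,0,0,0,0,0,0,0.0,0,0,0,0,0,0,0.0,0,0,0,0,0,0,0.0]}}

```text
time: 5.1
tool_pos: [0.4734, -0.0423, 0.0953]
ee_rot: [-3.141, -0.0, -1.759]
wrist_force: [-0.1, 0.9, 0.8]
width: 0.0015
```

```bash
python3 - <<'E'
from snap import *
o=get_obs();print(o["width"],o["tool_pos"])
crop(S["scene"],205,145,295,215,8.5,"s6.png")
E
```

```text
0.0005266471603174928 [ 0.47332281 -0.04231784  0.09513914]
```

View pics/s6.png

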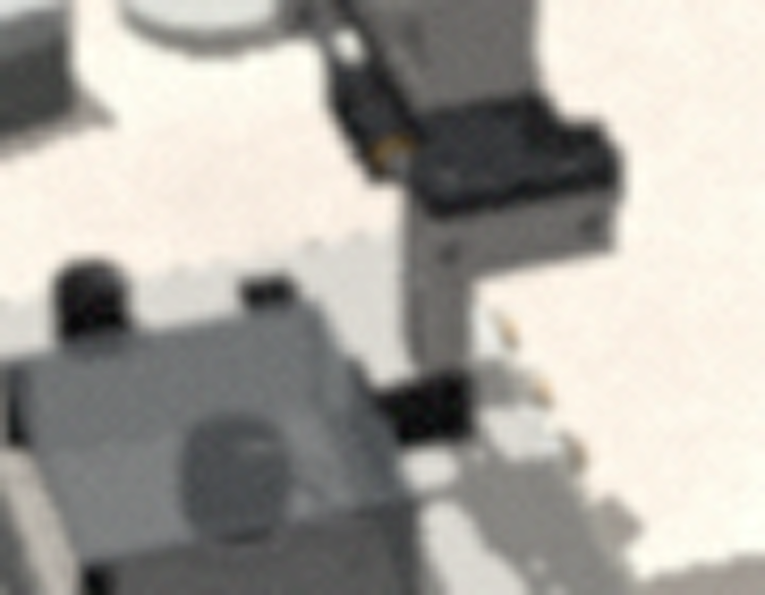

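The width is 0: the tips (about (440,372)) closed above and just behind the fin (375-470, 375-440). So the reported TCP is really about 40 mm beyond the actual tips. I'll open and go down in small steps, watching force and picture.

{"api": "send_rows", "payload": {"rows": [0,0,0,0,0,0,0.4,0,0,0,0,0,0,0.4,0,0,0,0,0,0,0.4,0,0,-7,0,0,0,0.4,0,0,-7,0,0,0,0.4,0,0,-6,0,0,0,0.4,0,0,0,0,0,0,0.4,0,0,0,0,0,0,0.4]}}

```text
time: 6.2
tool_pos: [0.4733, -0.0423, 0.0751]
ee_rot: [-3.141, -0.0, -1.759]
wrist_force: [-0.6, -0.0, 0.5]
width: 0.0376
```

```bash
python3 - <<'E'
from snap import *
o=get_obs();print(o["width"],o["tool_pos"],o["wrist_force"])
t=o["tool_pos"];R=Ro.from_euler("xyz",o["ee_rot"]).as_matrix()
for d in(.03,.04,.05): print(d,((proj("scene",[t-R[:,2]*d-R[:,0]*.025,t-R[:,2]*d+R[:,0]*.025])+.5-[205,145])*8.5).round(0).tolist())
crop(S["scene"],205,145,295,215,8.5,"s7.png")
E
```

```text
0.037427425385840894 [ 0.47351441 -0.04237474  0.07534285] [-0.92628943 -0.22948974  0.134291  ]
0.03 [[458.0, 470.0], [413.0, 388.0]]
0.04 [[459.0, 449.0], [413.0, 367.0]]
0.05 [[459.0, 427.0], [413.0, 345.0]]
```

View pics/s7.png

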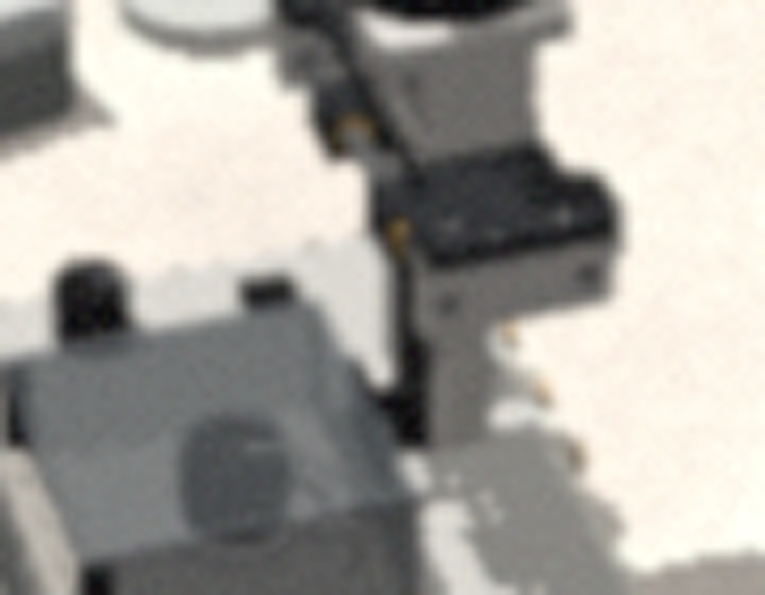

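The tips are now at row 445, straddling the fin with no contact, which confirms the ~42 mm offset. I'll go down 21 mm and close.

{"api": "send_rows", "payload": {"rows": [0,0,-7,0,0,0,0.4,0,0,-7,0,0,0,0.4,0,0,-7,0,0,0,0.4,0,0,0,0,0,0,0.2,0,0,0,0,0,0,0.0,0,0,0,0,0,0,0.0,0,0,0,0,0,0,0.0,0,0,0,0,0,0,0.0]}}

```text
time: 7.3
tool_pos: [0.4734, -0.0429, 0.0543]
ee_rot: [-3.141, -0.001, -1.759]
wrist_force: [0.4, -2.4, -0.1]
width: 0.0079
```

The tab is gripped (7.9 mm). Now I'll work out the arc.

```bash
python3 - <<'E'
import numpy as np
r=np.hypot(147.7,32);a0=np.arctan2(32,147.7);yaw=-.193
th=np.linspace(0,1.72,33)
P=np.c_[-r*np.cos(a0+th)*np.cos(yaw),-r*np.cos(a0+th)*np.sin(yaw),r*np.sin(a0+th)]
D=np.diff(P.round(0),axis=0)
for k in range(4): print(D[k*8:k*8+8].astype(int).tolist(),th[k*8+8].round(3), (P[k*8+8]-P[0]).round())
E
```

```text
[[2, 0, 8], [2, 0, 8], [3, -1, 7], [3, -1, 8], [4, 0, 7], [3, -1, 7], [5, -1, 7], [4, -1, 7]] 0.43 [26. -5. 59.]
[[5, -1, 6], [6, -1, 6], [5, -1, 6], [6, -1, 5], [6, -1, 6], [7, -2, 4], [6, -1, 5], [7, -1, 4]] 0.86 [ 74. -14. 101.]
[[7, -2, 3], [8, -1, 4], [7, -1, 3], [8, -2, 2], [7, -1, 2], [8, -2, 2], [8, -1, 1], [8, -2, 1]] 1.29 [135. -26. 119.]
[[8, -2, 0], [8, -1, 0], [8, -2, -1], [8, -1, -1], [8, -2, -1], [7, -1, -2], [8, -2, -2], [8, -1, -3]] 1.72 [198. -39. 109.]
```

{"api": "send_rows", "payload": {"rows": [2,0,8,0,0,0,0,2,0,8,0,0,0,0,3,-1,7,0,0,0,0,3,-1,8,0,0,0,0,4,0,7,0,0,0,0,3,-1,7,0,0,0,0,5,-1,7,0,0,0,0,4,-1,7,0,0,0,0]}}

```text
time: 8.3
tool_pos: [0.4989, -0.0481, 0.1127]
ee_rot: [3.14, -0.002, -1.759]
wrist_force: [1.3, -6.3, -6.9]
width: 0.0078
```

{"api": "send_rows", "payload": {"rows": [5,-1,6,0,0,0,0,6,-2,6,0,0,0,0,5,-1,6,0,0,0,0,6,-1,5,0,0,0,0,6,-1,6,0,0,0,0,7,-2,4,0,0,0,0,6,-1,5,0,0,0,0,7,-1,4,0,0,0,0]}}

```text
time: 9.3
tool_pos: [0.5474, -0.0579, 0.1548]
ee_rot: [3.141, -0.001, -1.759]
wrist_force: [-1.5, -6.0, -7.2]
width: 0.0079
```

{"api": "send_rows", "payload": {"rows": [7,-2,3,0,0,0,0,8,-2,4,0,0,0,0,7,-1,3,0,0,0,0,8,-2,2,0,0,0,0,7,-1,2,0,0,0,0,8,-2,2,0,0,0,0,8,-1,1,0,0,0,0,8,-2,1,0,0,0,0]}}

```text
time: 10.3
tool_pos: [0.6081, -0.0704, 0.1738]
ee_rot: [3.141, -0.0, -1.759]
wrist_force: [-5.2, -2.7, -3.2]
width: 0.0077
```

```bash
python3 - <<'E'
from snap import *
crop(S["scene"],170,135,300,250,5.2,"s8.png")
E
```

```text
(no output)
```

View pics/s8.png

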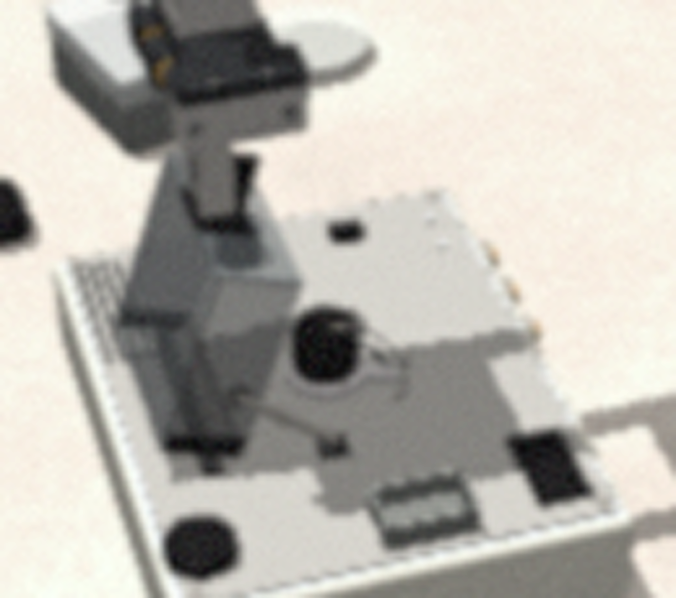

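The hood is about 74° open with the fin still between the fingers, and the leg's foot at (335,445) is near the catch. Continuing.

{"api": "send_rows", "payload": {"rows": [8,-2,0,0,0,0,0,8,-2,0,0,0,0,0,8,-2,-1,0,0,0,0,8,-1,-1,0,0,0,0,8,-2,-1,0,0,0,0,7,-1,-2,0,0,0,0,8,-2,-2,0,0,0,0,8,-1,-3,0,0,0,0]}}

```text
time: 11.4
tool_pos: [0.6731, -0.0837, 0.1648]
ee_rot: [-3.137, -0.0, -1.758]
wrist_force: [-2.1, -3.0, 6.1]
width: 0.0078
```

```bash
python3 - <<'E'
from snap import *
from fit import W
p=np.load("unit.npy")
pts=proj("scene",W(p,np.array([[23.2,64.5,75],[27,64.5,78]])/1e3))
crop(S["scene"],170,135,300,250,5.2,"s9.png")
print(((pts+.5-[170,135])*5.2).round())
E
```

```text
[[321. 458.]
 [314. 456.]]
```

View pics/s9.png

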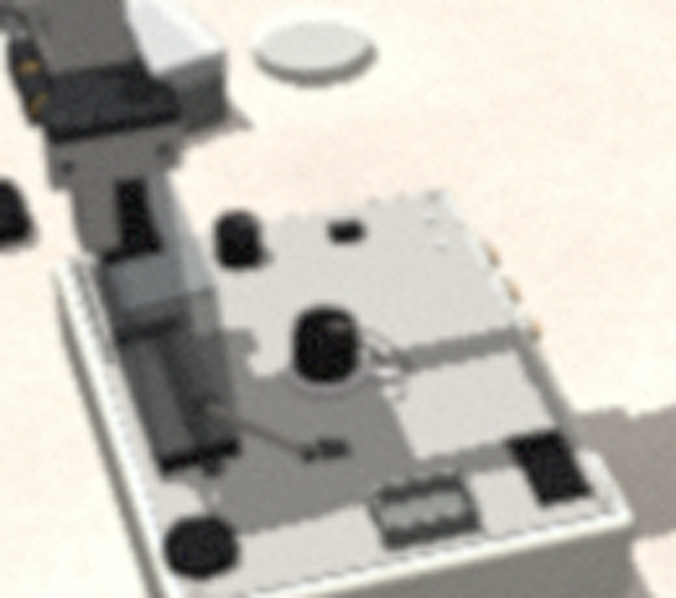

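The foot (305,452) is behind the catch block (315-350,445). Now I'll let it back slowly, watching the force.

{"api": "send_rows", "payload": {"rows": [-4,1,2,0,0,0,0,-4,1,1,0,0,0,0,-4,1,1,0,0,0,0,-4,1,1,0,0,0,0,-4,0,1,0,0,0,0,-4,1,1,0,0,0,0,-3,0,0,0,0,0,0,0,0,0,0,0,0,0]}}

```text
time: 12.5
tool_pos: [0.6471, -0.0785, 0.1712]
ee_rot: [-3.134, 0.001, -1.758]
wrist_force: [7.8, -3.4, 2.2]
width: 0.0076
```

```bash
python3 - <<'E'
from snap import *
print(get_obs()["wrist_force"])
crop(S["scene"],195,190,255,235,13,"s10.png")
E
```

```text
[ 7.58785352 -2.74896192  2.86748952]
```

View pics/s10.png

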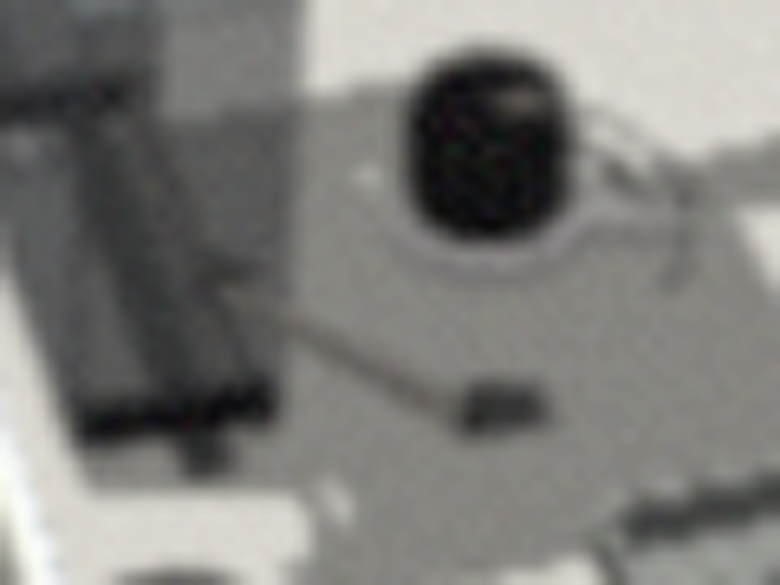

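The leg's foot (455,425) stands against the catch's rear face (block 460-550, 385-430), and +8 N says it is carrying load. Releasing gently, then up.

{"api": "send_rows", "payload": {"rows": [0,0,0,0,0,0,0.15,0,0,0,0,0,0,0.3,0,0,0,0,0,0,0.4,0,0,0,0,0,0,0.4,0,0,15,0,0,0,0.4,0,0,20,0,0,0,0.4,0,0,30,0,0,0,0.4,0,0,30,0,0,0,0.4]}}

```text
time: 13.6
tool_pos: [0.6439, -0.0784, 0.2662]
ee_rot: [3.141, -0.0, -1.759]
wrist_force: [0.6, 0.4, 1.1]
width: 0.0371
```

```bash
python3 - <<'E'
from snap import *
o=get_obs();print(o["tool_pos"],o["joint_positions"])
crop(S["scene"],170,135,300,250,5.2,"s11.png")
E
```

```text
[ 0.64562218 -0.07869901  0.27013818] [-2.08346245e-01  3.19839069e-01  8.95706440e-01 -1.51196774e-04
  1.91793522e+00  1.55029729e+00]
```

View pics/s11.png

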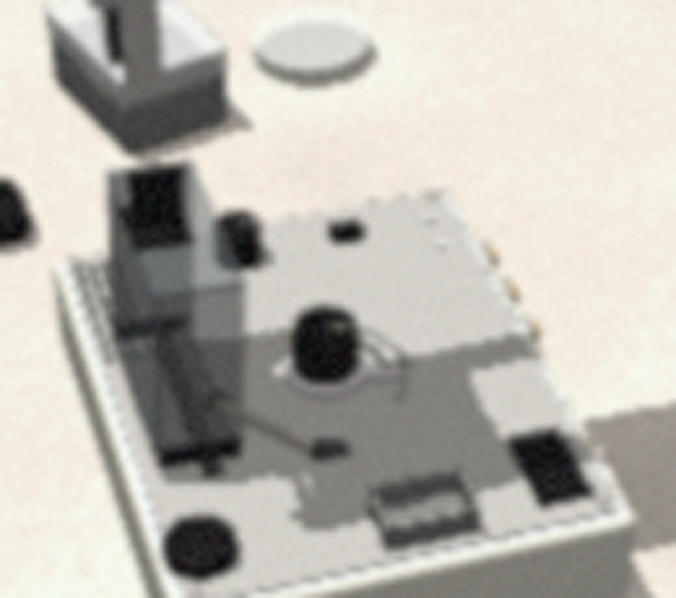

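The hood is standing on the prop. I'll back away towards the robot so the top camera can see the dial.

{"api": "send_rows", "payload": {"rows": [-30,10,0,0,0,0,0.6,-30,10,0,0,0,0,0.6,-30,10,0,0,0,0,0.6,-30,10,0,0,0,0,0.6,-35,10,0,0,0,0,0.6,-35,10,0,0,0,0,0.6,-35,10,0,0,0,0,0.6,-35,10,0,0,0,0,0.6]}}

```text
time: 14.7
tool_pos: [0.3825, 0.002, 0.2637]
ee_rot: [3.14, -0.0, -1.759]
wrist_force: [0.4, 0.1, -0.2]
width: 0.0565
```

```bash
python3 - <<'E'
from snap import *
o=get_obs();print(o["tool_pos"])
crop(S["scene"],210,175,260,215,15,"s12.png")
crop(S["top"],210,115,345,235,5.9,"t12.png")
E
```

```text
[0.38177972 0.00242865 0.2649691 ]
```

View pics/s12.png

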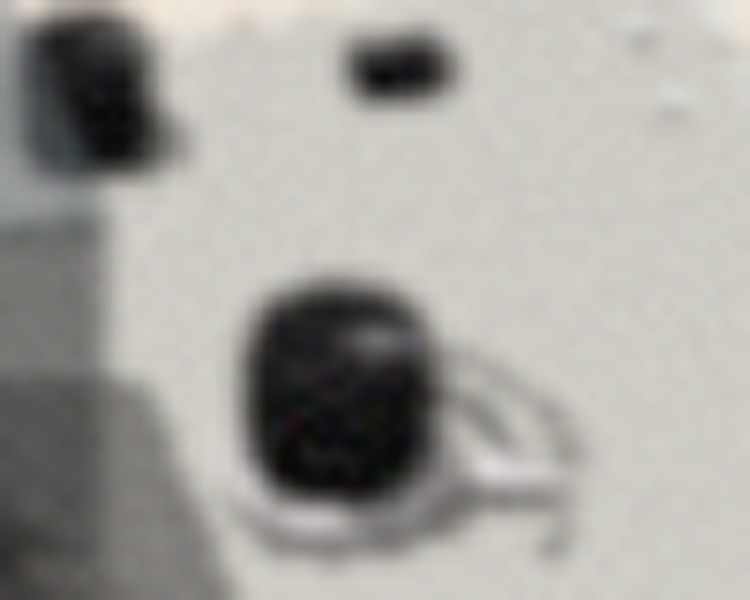

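View pics/t12.png

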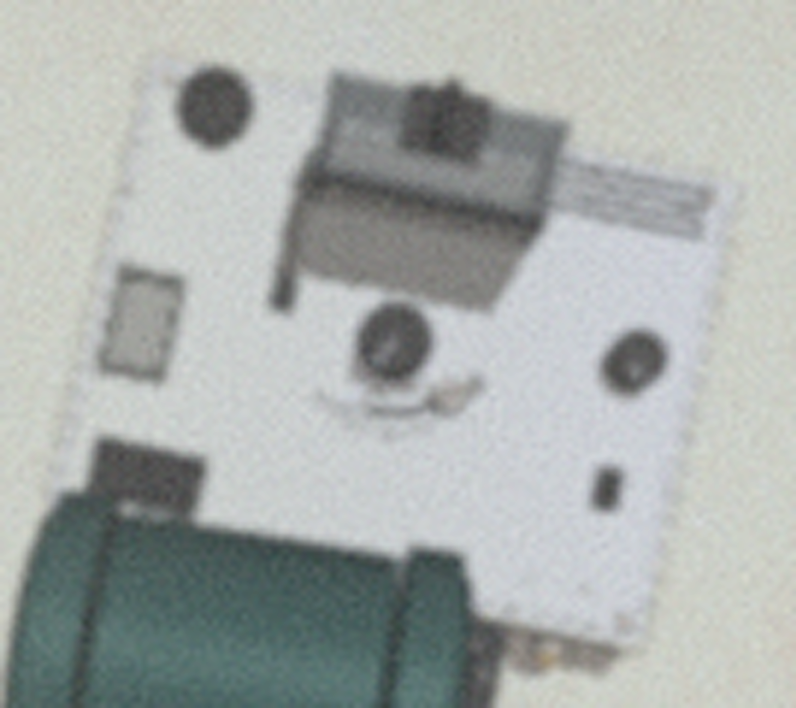

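```bash
python3 - <<'E'
from snap import *
import cv2
for n,(x0,y0,x1,y1),k in(("top",(260,155,300,195),15),("scene",(215,185,260,220),16)):
    a=np.mean([snapshot(n)["color"].astype(float) for _ in range(4)]+[S[n]["color"]],axis=0)[y0:y1,x0:x1,::-1]
    a=np.clip(a*1.3-20 if n=="top" else a*1.5-80,0,255).astype(np.uint8)
    cv2.imwrite(f"pics/z_{n}.png",cv2.resize(a,None,fx=k,fy=k,interpolation=cv2.INTER_CUBIC))
E
```

```text
(no output)
```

View pics/z_top.png

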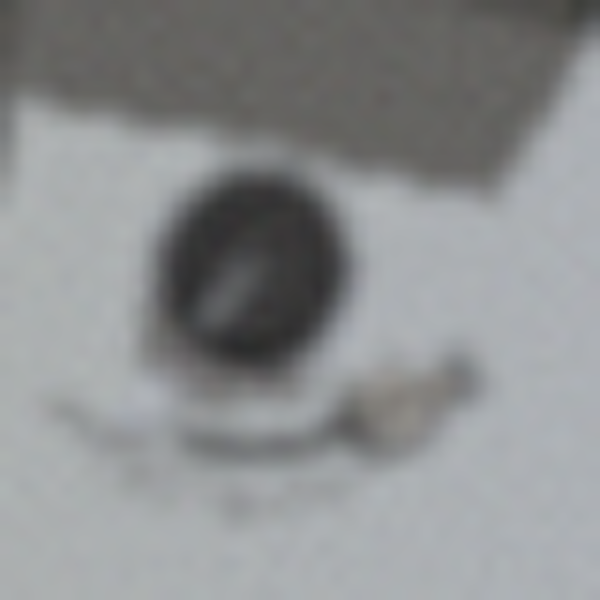

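View pics/z_scene.png

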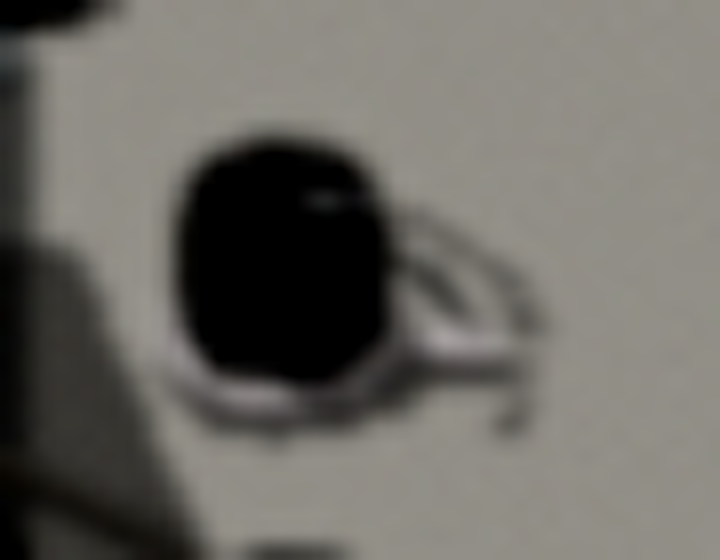

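```bash
python3 - <<'E'
from snap import *
from fit import W
p=np.load("unit.npy")
ang=np.arange(90,360,15)
for a in ang:
    P=W(p,[[.042*np.cos(np.radians(a)),.042*np.sin(np.radians(a)),.080]]);Q=W(p,[[.036*np.cos(np.radians(a)),.036*np.sin(np.radians(a)),.086]])
    print(a,((proj("scene",P)+.5-[215,185])*16).round().tolist(),((proj("top",P)+.5-[260,155])*15).round().tolist(),"blk",((proj("top",Q)+.5-[260,155])*15).round().tolist())
print("knob top",((proj("top",W(p,[[0,0,.115]]))+.5-[260,155])*15).round(),((proj("scene",W(p,[[0,0,.115]]))+.5-[215,185])*16).round())
E
```

```text
90 [[351.0, 488.0]] [[53.0, 239.0]] blk [[80.0, 241.0]]
105 [[405.0, 471.0]] [[48.0, 290.0]] blk [[77.0, 285.0]]
120 [[449.0, 446.0]] [[58.0, 341.0]] blk [[85.0, 329.0]]
135 [[482.0, 415.0]] [[80.0, 387.0]] blk [[104.0, 369.0]]
150 [[502.0, 380.0]] [[113.0, 427.0]] blk [[133.0, 403.0]]
165 [[506.0, 343.0]] [[156.0, 456.0]] blk [[170.0, 428.0]]
180 [[496.0, 307.0]] [[205.0, 473.0]] blk [[212.0, 443.0]]
195 [[471.0, 274.0]] [[257.0, 477.0]] blk [[256.0, 446.0]]
210 [[435.0, 247.0]] [[308.0, 468.0]] blk [[300.0, 438.0]]
225 [[389.0, 227.0]] [[355.0, 446.0]] blk [[341.0, 419.0]]
240 [[336.0, 216.0]] [[394.0, 413.0]] blk [[374.0, 391.0]]
255 [[280.0, 213.0]] [[423.0, 370.0]] blk [[400.0, 354.0]]
270 [[225.0, 220.0]] [[440.0, 322.0]] blk [[414.0, 312.0]]
285 [[173.0, 235.0]] [[444.0, 271.0]] blk [[418.0, 268.0]]
300 [[129.0, 259.0]] [[435.0, 220.0]] blk [[410.0, 225.0]]
315 [[95.0, 288.0]] [[412.0, 174.0]] blk [[390.0, 185.0]]
330 [[74.0, 323.0]] [[379.0, 135.0]] blk [[361.0, 151.0]]
345 [[67.0, 359.0]] [[336.0, 106.0]] blk [[325.0, 126.0]]
knob top [[252. 258.]] [[282. 209.]]
```

The lug points to about 160° in the unit frame: it ends at (515,345) in the scene zoom. The stop block is at (395,405) in the top zoom, about 238-240°. After allowing for ball and lug width, the travel is roughly 50° anticlockwise. I'll keep the jaws near the unit's y axis so the body clears the hood, and ratchet from -14°.

{"api": "send_rows", "payload": {"rows": [21,-7,0,0,0,-1.75,0.6,21,-7,0,0,0,-1.75,0.6,21,-7,0,0,0,-1.75,0.6,21,-7,0,0,0,-1.75,0.6,21,-7,0,0,0,-1.75,0.6,21,-8,0,0,0,-1.75,0.6,20,-8,0,0,0,-1.75,0.6,20,-7,0,0,0,-1.75,0.6]}}

```text
time: 16.4
tool_pos: [0.551, -0.0567, 0.2647]
ee_rot: [3.141, -0.0, -2.004]
wrist_force: [-0.5, -0.4, -1.0]
width: 0.0564
```

{"api": "send_rows", "payload": {"rows": [0,0,-30,0,0,0,0.6,0,0,-30,0,0,0,0.6,0,0,-30,0,0,0,0.6,0,0,-30,0,0,0,0.6,0,0,-30,0,0,0,0.6,0,0,-10,0,0,0,0.6,0,0,0,0,0,0,0.6,0,0,0,0,0,0,0.6]}}

```text
time: 17.4
tool_pos: [0.5513, -0.0565, 0.1067]
ee_rot: [-3.139, 0.001, -2.003]
wrist_force: [-0.7, 0.6, -0.1]
width: 0.0565
```

```bash
python3 - <<'E'
from snap import *
o=get_obs(); t=o["tool_pos"];print(t,np.degrees(o["ee_rot"]));R=Ro.from_euler("xyz",o["ee_rot"]).as_matrix()
for d in(.03,.04,.05): print(d,((proj("scene",[t-R[:,2]*d-R[:,0]*.034,t-R[:,2]*d+R[:,0]*.034])+.5-[190,140])*8.5).round(0).tolist())
crop(S["scene"],190,140,280,215,8,"s13.png")
E
```

```text
[ 0.55128622 -0.05653596  0.10670254] [-1.79831745e+02  3.32770569e-02 -1.14763396e+02]
0.03 [[357.0, 509.0], [347.0, 389.0]]
0.04 [[356.0, 486.0], [346.0, 367.0]]
0.05 [[355.0, 463.0], [346.0, 344.0]]
```

View pics/s13.png

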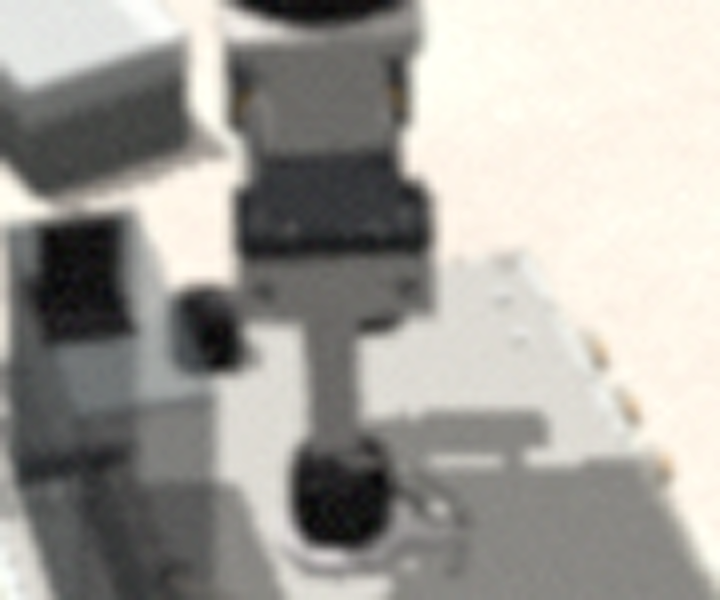

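The near finger (column ~335) is about 3 mm further back than the knob centre (342), which matches the reported x. Correcting this by -4 mm and descending.

{"api": "send_rows", "payload": {"rows": [-4,0,-10,0,0,0,0.6,0,0,-15,0,0,0,0.6,0,0,-15,0,0,0,0.6,0,0,-10,0,0,0,0.6,0,0,-6,0,0,0,0.6,0,0,0,0,0,0,0.6,0,0,0,0,0,0,0.6,0,0,0,0,0,0,0.6]}}

```text
time: 18.5
tool_pos: [0.5466, -0.0564, 0.0494]
ee_rot: [-3.141, 0.0, -2.003]
wrist_force: [0.5, -0.6, -0.1]
width: 0.0564
```

```bash
python3 - <<'E'
from snap import *
o=get_obs(); print(o["tool_pos"],o["wrist_force"],o["wrist_torque"])
crop(S["scene"],190,140,280,215,8,"s14.png")
crop(S["top"],210,115,345,235,5,"t14.png")
E
```

```text
[ 0.54645493 -0.05634164  0.04927113] [ 0.88437939 -0.35733955 -0.38579886] [0.11793808 0.02073556 0.00368282]
```

View pics/s14.png

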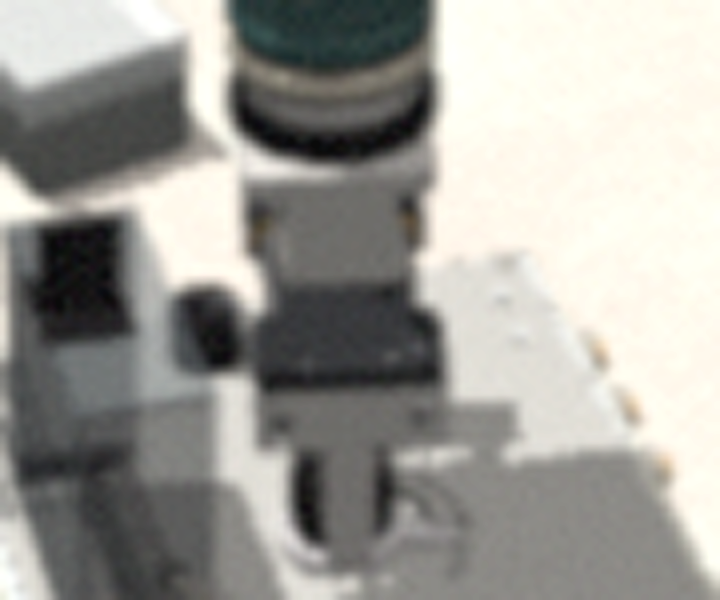

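View pics/t14.png

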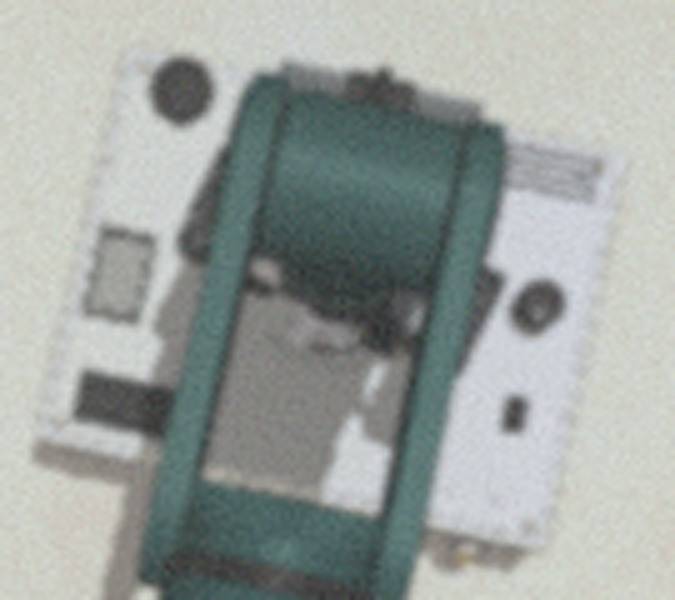

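The fingers straddle the knob with the body clear of the hood and no contact force. Closing.

{"api": "send_rows", "payload": {"rows": [0,0,0,0,0,0,0.45,0,0,0,0,0,0,0.3,0,0,0,0,0,0,0.2,0,0,0,0,0,0,0.2,0,0,0,0,0,0,0.2,0,0,0,0,0,0,0.2,0,0,0,0,0,0,0.2,0,0,0,0,0,0,0.2]}}

```text
time: 19.6
tool_pos: [0.5458, -0.0572, 0.0491]
ee_rot: [3.141, -0.002, -2.003]
wrist_force: [-2.4, -4.3, 1.4]
width: 0.0376
```

```bash
python3 - <<'E'
from bench import *
o=get_obs(); print(o)
E
```

```text
{'time': 19.6, 'joint_positions': array([-0.20647863,  0.13880099,  1.5525879 , -0.00179829,  1.45071282,
        1.79706572]), 'qvel': array([ 0.00202534,  0.00081633,  0.00041975, -0.00055714,  0.00050572,
       -0.00044735]), 'joint_torque': array([ 2.67692618e+00, -3.41727769e+01, -2.90303457e+01,  1.67303436e+00,
       -6.09148387e-01, -4.09378699e-03]), 'tool_pos': array([ 0.54584472, -0.05721439,  0.0490526 ]), 'ee_rot': array([ 3.14149689e+00, -1.85397002e-03, -2.00332839e+00]), 'wrist_force': array([-2.40246188, -4.2687414 ,  1.36855733]), 'wrist_torque': array([-0.80714033,  0.46804025, -0.01612088]), 'width': 0.037588266960934216}
```

{"api": "send_rows", "payload": {"rows": [0,-1,0,0,0,4,0.2,0,0,0,0,0,4,0.2,0,0,0,0,0,4,0.2,0,0,0,0,0,4,0.2,0,0,0,0,0,4,0.2,0,0,0,0,0,4,0.2,0,0,0,0,0,4,0.2,0,0,0,0,0,0,0.2]}}

```text
time: 20.6
tool_pos: [0.5457, -0.0581, 0.0491]
ee_rot: [3.14, -0.001, -1.514]
wrist_force: [-3.0, -4.4, 1.2]
width: 0.0376
```

```bash
python3 - <<'E'
from snap import *
for i in range(3):
    snapshot("top"); o=get_obs(); print(o["wrist_force"],o["wrist_torque"],np.degrees(o["ee_rot"][2]),o["width"],o["joint_torque"][5])
crop(S["scene"],190,140,280,215,8,"s15.png")
E
```

```text
[-3.32680528 -4.46863127  1.94986841] [-0.7257096   0.6031407   0.03820492] -86.77016758689693 0.03757122328797979 0.052038225112482905
[-1.66829526 -5.03039619  1.19796971] [-0.79654841  0.5550805   0.0768355 ] -86.76852828172254 0.037504425008178854 0.05235356278717518
[-2.69742098 -4.07734278  0.68852149] [-0.79781171  0.55899968  0.06064671] -86.77209540533964 0.03716282888866104 0.05227797897532582
```

View pics/s15.png

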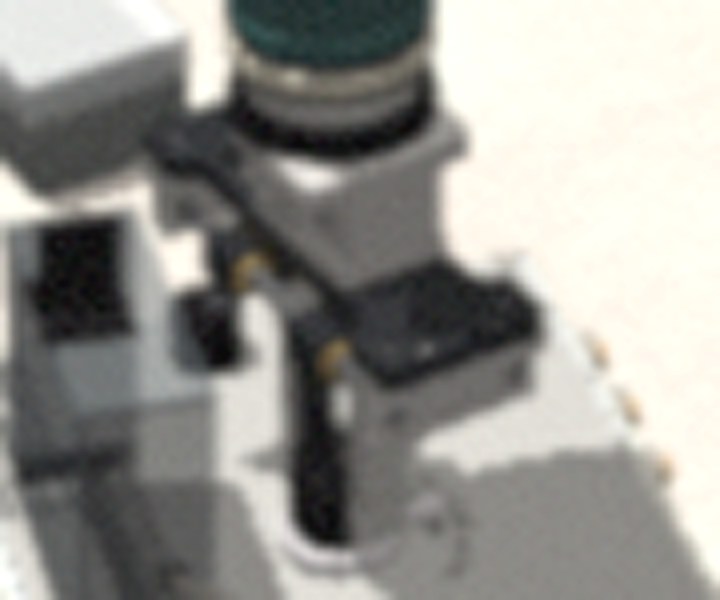

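The dial turned freely: torque ≈0.06 N·m and the lug has moved out of its old place at the right. Now regripping: open, turn back 30°, close.

{"api": "send_rows", "payload": {"rows": [0,0,0,0,0,0,0.6,0,0,0,0,0,0,0.6,0,0,0,0,0,0,0.6,0,0,0,0,0,-8,0.6,0,0,0,0,0,-8,0.6,0,0,0,0,0,-8,0.6,0,0,0,0,0,-6,0.6,0,0,0,0,0,0,0.6]}}

```text
time: 21.85
tool_pos: [0.5464, -0.057, 0.049]
ee_rot: [-3.142, 0.0, -2.036]
wrist_force: [0.0, -0.6, -0.4]
width: 0.0564
```

```bash
python3 - <<'E'
from snap import *
import cv2
o=get_obs(); print(o["tool_pos"],o["wrist_force"],o["wrist_torque"],o["joint_torque"][5])
crop(S["scene"],215,185,260,220,16,"s16.png")
crop(S["top"],255,150,305,195,15,"t16.png")
E
```

```text
[ 0.54633668 -0.05709745  0.04899742] [-0.28692248 -0.51925192 -0.0839243 ] [0.05114971 0.00364543 0.00656156] 0.003923936455976218
```

View pics/s16.png

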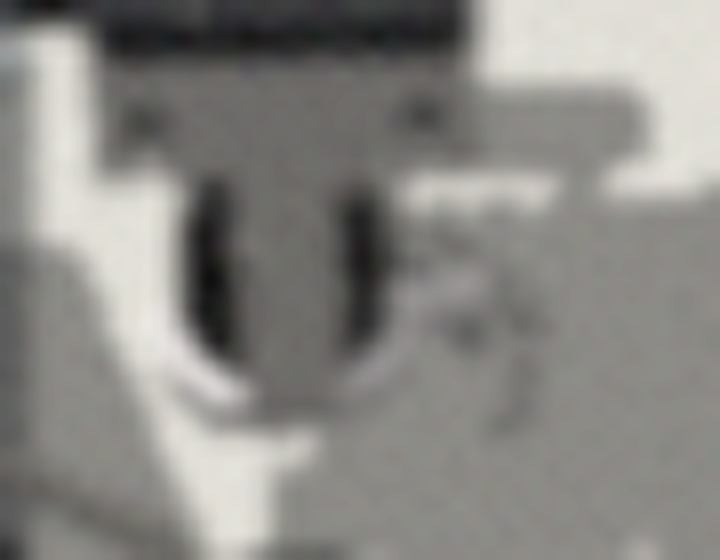

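View pics/t16.png

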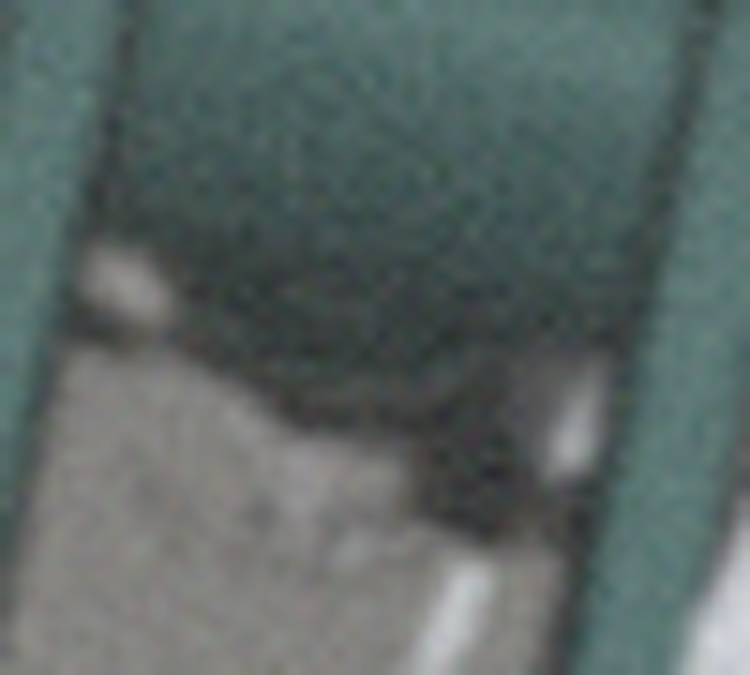

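The lug tip is now at about (475,280), roughly 190° in the unit frame as expected, so it stayed put during the ratchet. Closing again.

{"api": "send_rows", "payload": {"rows": [0,0,0,0,0,0,0.45,0,0,0,0,0,0,0.3,0,0,0,0,0,0,0.2,0,0,0,0,0,0,0.2,0,0,0,0,0,0,0.2,0,0,0,0,0,2,0.2,0,0,0,0,0,2,0.2,0,0,0,0,0,2,0.2]}}

```text
time: 22.95
tool_pos: [0.5461, -0.0575, 0.049]
ee_rot: [3.142, -0.001, -1.931]
wrist_force: [-0.0, -0.8, 0.4]
width: 0.0375
```

{"api": "send_rows", "payload": {"rows": [0,0,0,0,0,1,0.2,0,0,0,0,0,1,0.2,0,0,0,0,0,1,0.2,0,0,0,0,0,1,0.2,0,0,0,0,0,0,0.2,0,0,0,0,0,0,0.2,0,0,0,0,0,0,0.2,0,0,0,0,0,0,0.2]}}

```text
time: 23.95
tool_pos: [0.5461, -0.0576, 0.049]
ee_rot: [3.142, -0.001, -1.863]
wrist_force: [-2.2, -3.2, 1.5]
width: 0.0375
```

```bash
cat > q.py <<'E'
from bench import *
import numpy as np
o=get_obs(); print(o["time"],"j6t",o["joint_torque"][5].round(4),"tz",o["wrist_torque"][2].round(3),"F",o["wrist_force"].round(1),"yaw",np.degrees(o["ee_rot"][2]).round(2),o["width"])
E
python3 q.py
```

```text
23.95 j6t 0.0507 tz 0.078 F [-2.2 -3.2  1.5] yaw -106.77 0.037460664526012204
```

{"api": "send_rows", "payload": {"rows": [0,0,0,0,0,0.7,0.2,0,0,0,0,0,0.7,0.2,0,0,0,0,0,0.7,0.2,0,0,0,0,0,0.7,0.2,0,0,0,0,0,0.7,0.2,0,0,0,0,0,0.5,0.2,0,0,0,0,0,0,0.2,0,0,0,0,0,0,0.2]}}

```text
time: 24.95
tool_pos: [0.5461, -0.0576, 0.049]
ee_rot: [3.141, -0.001, -1.793]
wrist_force: [-2.6, -4.3, 1.2]
width: 0.0374
```

```bash
python3 q.py
```

```text
24.95 j6t -0.0106 tz 0.02 F [-2.6 -4.3  1.2] yaw -102.74 0.03738168812885432
```

{"api": "send_rows", "payload": {"rows": [0,0,0,0,0,0.7,0.2,0,0,0,0,0,0.7,0.2,0,0,0,0,0,0.7,0.2,0,0,0,0,0,0.7,0.2,0,0,0,0,0,0.7,0.2,0,0,0,0,0,0.5,0.2,0,0,0,0,0,0,0.2,0,0,0,0,0,0,0.2]}}

```text
time: 25.95
tool_pos: [0.5461, -0.0578, 0.049]
ee_rot: [3.141, -0.001, -1.723]
wrist_force: [-2.2, -4.8, 1.1]
width: 0.0375
```

```bash
python3 q.py
```

```text
25.95 j6t -0.008 tz -0.083 F [-2.2 -4.8  1.1] yaw -98.74 0.037493405672969396
```

{"api": "send_rows", "payload": {"rows": [0,0,0,0,0,0.5,0.2,0,0,0,0,0,0.5,0.2,0,0,0,0,0,0.5,0.2,0,0,0,0,0,0.5,0.2,0,0,0,0,0,0.5,0.2,0,0,0,0,0,0.5,0.2,0,0,0,0,0,0.5,0.2,0,0,0,0,0,0.5,0.2]}}

```text
time: 26.95
tool_pos: [0.5461, -0.0579, 0.049]
ee_rot: [3.141, -0.001, -1.653]
wrist_force: [-2.4, -4.8, 1.3]
width: 0.0374
```

```bash
python3 q.py
```

```text
26.95 j6t -0.0107 tz 0.016 F [-2.4 -4.8  1.3] yaw -94.73 0.03739423729992615
```

```bash
python3 - <<'E'
from snap import *
for i in range(4):
    snapshot("top"); o=get_obs(); print(o["wrist_torque"].round(3),o["joint_torque"].round(3))
crop(S["scene"],215,185,260,220,16,"s17.png")
crop(S["top"],255,150,305,195,15,"t17.png")
E
```

```text
[-0.973  0.467 -0.001] [ 2.8990e+00 -3.4408e+01 -2.9072e+01  1.8700e+00 -5.0000e-01 -1.1000e-02]
[-0.953  0.449 -0.033] [ 2.9020e+00 -3.4408e+01 -2.9072e+01  1.8710e+00 -5.0000e-01 -8.0000e-03]
[-0.953  0.428  0.02 ] [ 2.9040e+00 -3.4408e+01 -2.9072e+01  1.8720e+00 -5.0000e-01 -8.0000e-03]
[-0.973  0.509 -0.033] [ 2.9060e+00 -3.4407e+01 -2.9073e+01  1.8720e+00 -5.0000e-01 -8.0000e-03]
```

View pics/s17.png

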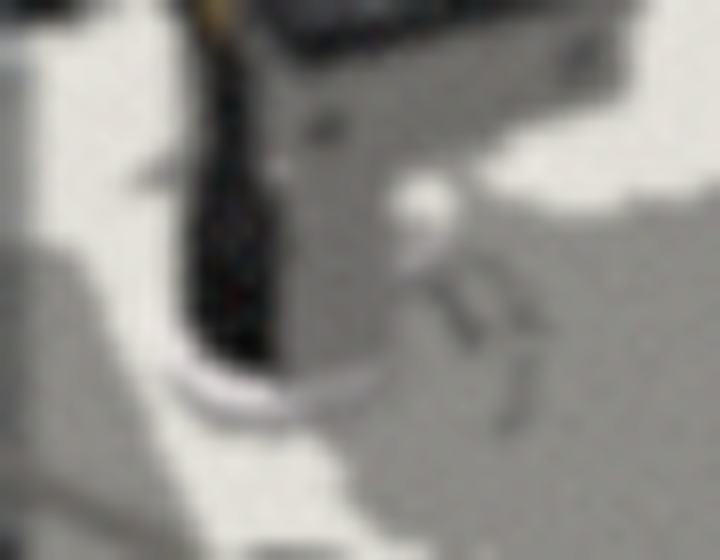

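View pics/t17.png

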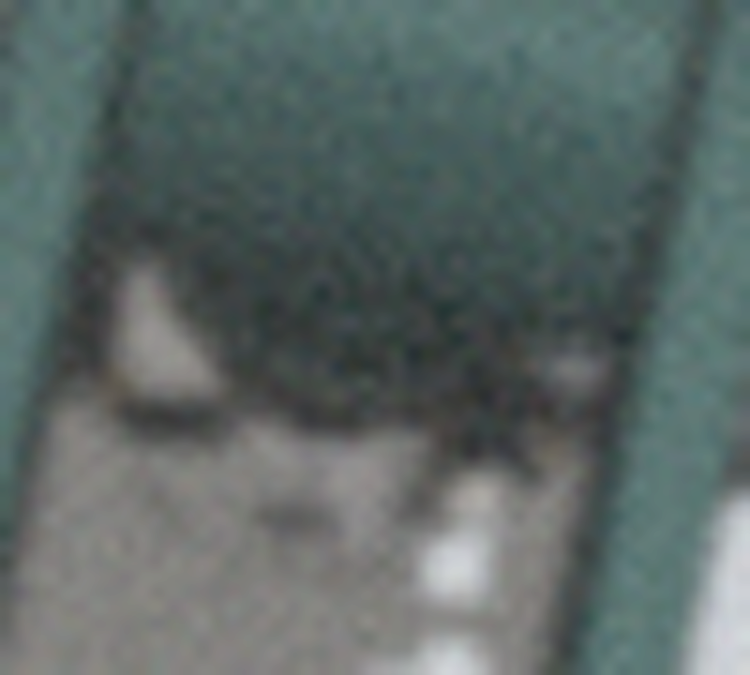

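The lug has followed: its bright tip at (425,215) is about 213°. Contact should be near. Continuing slowly.

{"api": "send_rows", "payload": {"rows": [0,0,0,0,0,0.4,0.2,0,0,0,0,0,0.4,0.2,0,0,0,0,0,0.4,0.2,0,0,0,0,0,0.4,0.2,0,0,0,0,0,0.4,0.2,0,0,0,0,0,0.4,0.2,0,0,0,0,0,0,0.2,0,0,0,0,0,0,0.2]}}

```text
time: 28.25
tool_pos: [0.5461, -0.0579, 0.049]
ee_rot: [3.141, -0.001, -1.612]
wrist_force: [-2.9, -6.1, 1.1]
width: 0.0378
```

```bash
python3 q.py
```

```text
28.25 j6t -0.0135 tz 0.016 F [-2.9 -6.1  1.1] yaw -92.34 0.0378096543248476
```

{"api": "send_rows", "payload": {"rows": [0,-0.7,0,0,0,0.4,0.2,0,0,0,0,0,0.4,0.2,0,0,0,0,0,0.4,0.2,0,0,0,0,0,0.4,0.2,0,0,0,0,0,0.4,0.2,0,0,0,0,0,0.4,0.2,0,0,0,0,0,0,0.2,0,0,0,0,0,0,0.2]}}

```text
time: 29.25
tool_pos: [0.5461, -0.058, 0.049]
ee_rot: [3.141, -0.0, -1.57]
wrist_force: [-3.2, -3.2, 2.3]
width: 0.0374
```

```bash
python3 q.py
```

```text
29.25 j6t -0.0057 tz 0.053 F [-3.2 -3.2  2.3] yaw -89.95 0.03741505577197035
```

{"api": "send_rows", "payload": {"rows": [0,0,0,0,0,0.4,0.2,0,0,0,0,0,0.4,0.2,0,0,0,0,0,0.4,0.2,0,0,0,0,0,0.4,0.2,0,0,0,0,0,0.4,0.2,0,0,0,0,0,0.4,0.2,0,0,0,0,0,0.4,0.2,0,0,0,0,0,0.4,0.2]}}

```text
time: 30.25
tool_pos: [0.5461, -0.0581, 0.049]
ee_rot: [3.141, -0.0, -1.514]
wrist_force: [-3.1, -4.6, 2.5]
width: 0.0377
```

```bash
python3 q.py
```

```text
30.25 j6t -0.0195 tz -0.058 F [-3.1 -4.6  2.5] yaw -86.74 0.03771962939164047
```

No contact yet at +14°. Regripping once more and checking the lug.

{"api": "send_rows", "payload": {"rows": [0,0,0,0,0,0,0.6,0,0,0,0,0,0,0.6,0,0,0,0,0,0,0.6,0,0,0,0,0,-8,0.6,0,0,0,0,0,-8,0.6,0,0,0,0,0,-8,0.6,0,0,0,0,0,-4,0.6,0,0,0,0,0,0,0.6]}}

```text
time: 31.25
tool_pos: [0.5465, -0.0577, 0.049]
ee_rot: [-3.141, 0.001, -2.002]
wrist_force: [-0.1, 0.5, -0.4]
width: 0.0566
```

```bash
python3 - <<'E'
from snap import *
o=get_obs(); print(o["tool_pos"],o["joint_torque"][5])
crop(S["scene"],215,185,260,220,16,"s18.png")
crop(S["top"],255,150,305,195,15,"t18.png")
E
```

```text
[ 0.54638971 -0.0577898   0.04900614] 0.0023602437431691214
```

View pics/s18.png

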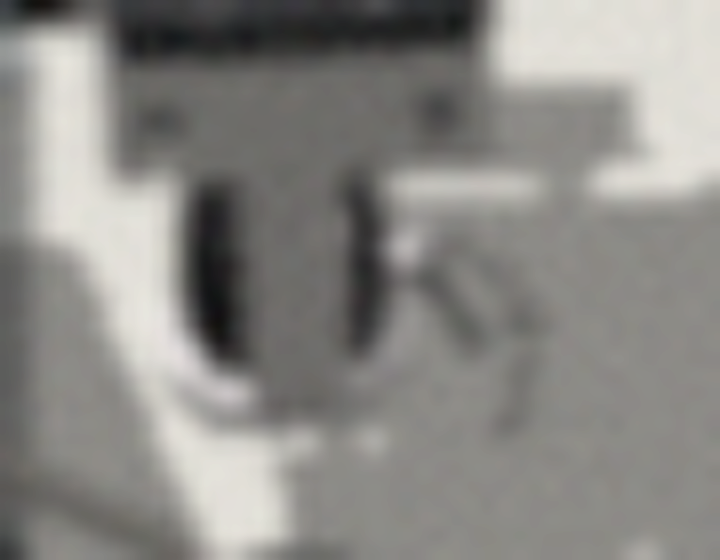

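View pics/t18.png

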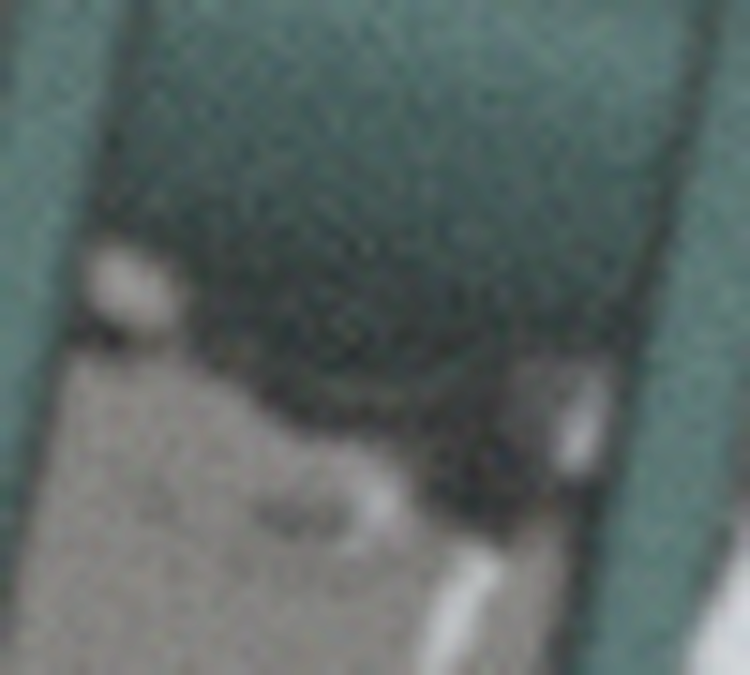

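The lug is at (405,245), about 218°, and close to the stop. Closing and continuing gently.

{"api": "send_rows", "payload": {"rows": [0,0,0,0,0,0,0.45,0,0,0,0,0,0,0.3,0,0,0,0,0,0,0.2,0,0,0,0,0,0,0.2,0,0,0,0,0,0,0.2,0,0,0,0,0,0,0.2,0,0,0,0,0,0.5,0.2,0,0,0,0,0,0.5,0.2]}}

```text
time: 32.35
tool_pos: [0.5464, -0.0576, 0.0491]
ee_rot: [-3.141, 0.001, -1.985]
wrist_force: [1.6, 3.9, -0.4]
width: 0.0375
```

```bash
python3 q.py
```

```text
32.35 j6t 0.002 tz -0.073 F [ 1.6  3.9 -0.4] yaw -113.72 0.037488364889006746
```

{"api": "send_rows", "payload": {"rows": [0,0,0,0,0,0.4,0.2,0,0,0,0,0,0.4,0.2,0,0,0,0,0,0.4,0.2,0,0,0,0,0,0.4,0.2,0,0,0,0,0,0,0.2,0,0,0,0,0,0,0.2,0,0,0,0,0,0,0.2,0,0,0,0,0,0,0.2]}}

```text
time: 33.35
tool_pos: [0.5464, -0.0577, 0.049]
ee_rot: [-3.141, 0.001, -1.957]
wrist_force: [2.3, 3.8, -0.0]
width: 0.0374
```

```bash
python3 q.py
```

```text
33.35 j6t 0.0008 tz -0.003 F [ 2.3  3.8 -0. ] yaw -112.15 0.03738693537346519
```

{"api": "send_rows", "payload": {"rows": [0,0,0,0,0,0.5,0.2,0,0,0,0,0,0.5,0.2,0,0,0,0,0,0.5,0.2,0,0,0,0,0,0.5,0.2,0,0,0,0,0,0.5,0.2,0,0,0,0,0,0.5,0.2,0,0,0,0,0,0,0.2,0,0,0,0,0,0,0.2]}}

```text
time: 34.35
tool_pos: [0.5464, -0.0578, 0.0491]
ee_rot: [-3.141, 0.0, -1.905]
wrist_force: [1.9, 4.5, 0.3]
width: 0.0376
```

```bash
python3 q.py
```

```text
34.35 j6t 0.0052 tz 0.032 F [1.9 4.5 0.3] yaw -109.14 0.037628230670996056
```

{"api": "send_rows", "payload": {"rows": [0,0,0,0,0,0.5,0.2,0,0,0,0,0,0.5,0.2,0,0,0,0,0,0.5,0.2,0,0,0,0,0,0.5,0.2,0,0,0,0,0,0.5,0.2,0,0,0,0,0,0.5,0.2,0,0,0,0,0,0,0.2,0,0,0,0,0,0,0.2]}}

```text
time: 35.35
tool_pos: [0.5463, -0.0578, 0.049]
ee_rot: [-3.142, 0.0, -1.853]
wrist_force: [1.9, 3.6, -0.0]
width: 0.0376
```

```bash
python3 q.py;  python3 - <<'E'
from snap import *
crop(S["scene"],215,185,260,220,16,"s19.png")
crop(S["top"],255,150,305,195,15,"t19.png")
E
```

```text
35.35 j6t -0.2716 tz -0.257 F [ 1.9  3.6 -0. ] yaw -106.19 0.03755290306456964
```

View pics/s19.png

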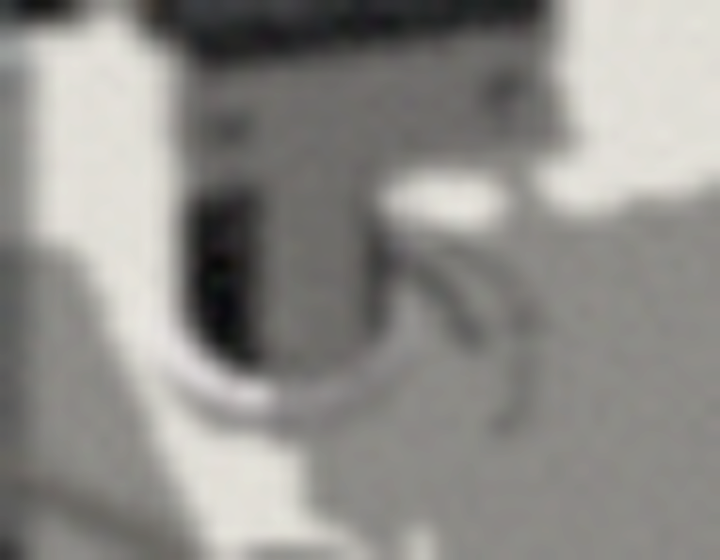

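View pics/t19.png

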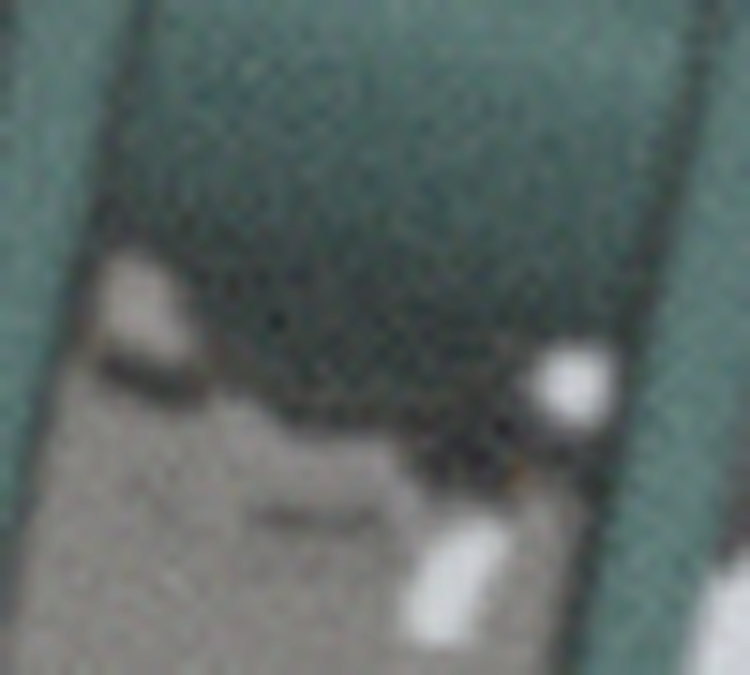

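Contact. The opposing torque rose sharply to 0.26-0.27 N·m, about 0.2 above free turning, so it is inside the snug band. Holding briefly.

{"api": "send_rows", "payload": {"rows": [0,0,0,0,0,0,0.2,0,0,0,0,0,0,0.2,0,0,0,0,0,0,0.2,0,0,0,0,0,0,0.2,0,0,0,0,0,0,0.2,0,0,0,0,0,0,0.2,0,0,0,0,0,0,0.2,0,0,0,0,0,0,0.2]}}

```text
time: 36.45
tool_pos: [0.5463, -0.0578, 0.049]
ee_rot: [-3.142, 0.0, -1.853]
wrist_force: [2.6, 4.4, -0.0]
width: 0.0373
```

```bash
python3 q.py
```

```text
36.45 j6t -0.2717 tz -0.285 F [ 2.6  4.4 -0. ] yaw -106.19 0.037254230851637656
```

Steady at 0.27-0.285 N·m. Opening, going straight up, then away.

{"api": "send_rows", "payload": {"rows": [0,0,0,0,0,0,0.45,0,0,0,0,0,0,0.6,0,0,0,0,0,0,0.6,0,0,0,0,0,0,0.6,0,0,15,0,0,0,0.6,0,0,30,0,0,0,0.6,0,0,40,0,0,0,0.6,0,0,40,0,0,0,0.6]}}

```text
time: 37.45
tool_pos: [0.5463, -0.0581, 0.1764]
ee_rot: [-3.14, -0.0, -1.853]
wrist_force: [0.7, 0.4, 0.3]
width: 0.0567
```

{"api": "send_rows", "payload": {"rows": [0,0,40,0,0,0,0.6,0,0,40,0,0,0,0.6,-30,0,10,0,0,0,0.6,-30,0,0,0,0,0,0.6,-35,0,0,0,0,0,0.6,-35,0,0,0,0,0,0.6,-30,0,0,0,0,0,0.6,0,0,0,0,0,0,0.6]}}

```text
time: 38.45
tool_pos: [0.3855, -0.0581, 0.2661]
ee_rot: [-3.137, -0.0, -1.854]
wrist_force: [1.7, -0.6, -0.4]
width: 0.0562
```

```bash
python3 q.py;  python3 - <<'E'
from snap import *
import cv2
crop(S["scene"],170,135,300,250,5.2,"s20.png")
for n,(x0,y0,x1,y1),k in(("top",(260,155,300,195),15),):
    a=np.mean([snapshot(n)["color"].astype(float) for _ in range(4)]+[S[n]["color"]],axis=0)[y0:y1,x0:x1,::-1]
    a=np.clip(a*1.3-20,0,255).astype(np.uint8)
    cv2.imwrite(f"pics/z2_{n}.png",cv2.resize(a,None,fx=k,fy=k,interpolation=cv2.INTER_CUBIC))
E
```

```text
38.45 j6t -0.0399 tz 0.069 F [ 1.7 -0.6 -0.4] yaw -106.2 0.056247687796139194
```

View pics/s20.png

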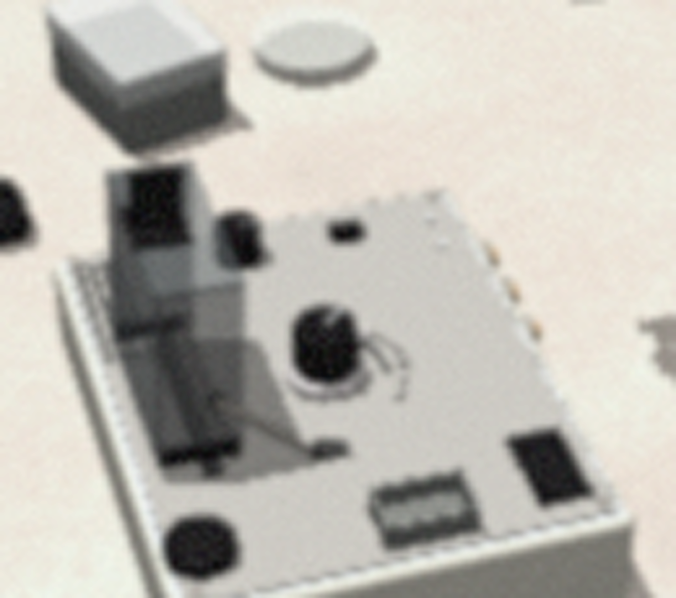

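View pics/z2_top.png

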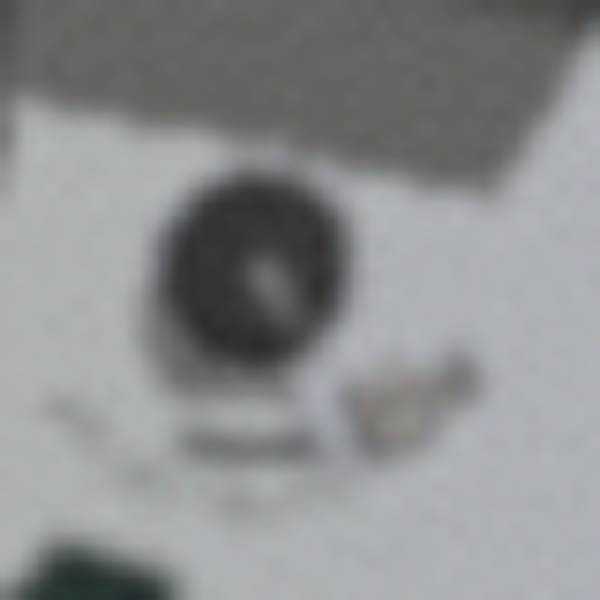

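The top zoom shows the lug at (320,415) hard against the stop's ball and block, with the pointer turned to match. The scene crop shows the hood on its prop, the foot at the catch (305,450), and the lens cap, tray and tip box unmoved. The gripper is clear, so I'm handing it in.

```bash
python3 - <<'E'
from bench import *
o=get_obs();print(o["time"],abs(o["qvel"]).max())
print(close_job())
E
```

```text
38.75 0.005209275669872218
the job is handed in; nothing more can be done
None
```

I opened the hood by its tab to about 1.7 rad and let it back until the prop leg stood against the catch. Then I released it and turned the dial anticlockwise about 65°, over three grips, until its lug met the set screw. I handed the job in at 38.75 s.

**Dial press:** the opposing torque at the stop held steady at about 0.27–0.285 N·m for roughly a second. That is about 0.2 N·m above the 0.06 N·m friction, inside the snug range.

**Final pictures:** the hood is standing on its prop with the foot behind the catch, and the lug is against the stop. The lens cap, tray and tip box looked unmoved. I did not check the reagent, dish, beaker or mouse one by one at the end. The gripper was touching nothing.

**Checks that disagreed:**
- **TCP height:** the real fingertips were about 42 mm short of the reported TCP. The first close on the tab therefore missed just above it and touched nothing. I corrected for the offset in every later grasp.
- **Free-turning torque:** it read about 0.05–0.06 N·m in the first stroke. In the slow later strokes it read near zero with noise, so the "above free" figure is good to about 0.06 N·m.

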